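Index the tumbler carrier of a pad printer with its play taken up

TASK

The carrier that holds the tumbler stands past its setting. Push the handwheel round clockwise, seen from above, until the carrier's lug comes up lightly against the rubber stop and rests there a moment (feel for it, do not squash the rubber), then turn the wheel back anticlockwise until its pointer lines up with the set tab, finishing in that direction so that the play in the worn hub stays taken up, and let go. Leave the spare tumbler, the bottle and the can standing around it where they are.

Things in the scene. Friction and masses are not known exactly. Their poses are not given: they have to be found in the camera images.
- bed: the square steel bed plate of the indexing unit, 300 x 300 mm, 18 mm thick, fixed on the table. Its origin lies on the table exactly under the vertical spindle axis, 115 mm from the plate's near edge; z is up. The unit may stand turned on the table
- handle (a point): centre of the top of the round upright crank handle (bare aluminium post, 18 mm diameter, top 152 mm above the table, plain from 103 mm up), fixed on the black handwheel 58 mm from the spindle axis. The handwheel is a flat disc of 140 mm diameter whose upper face is at most 100 mm above the table, with a hub of 48 mm diameter up to 110 mm. The handle can be pushed round by either side, with about 4 to 5 N when the carrier turns with it
- pointer (a point): tip of the wheel's bright steel pointer rib, 74 mm from the axis and 98 mm above the table, on the same radius as the handle. Its x axis points outward along that radius, z up
- set_mark (a point): the setting: a point 74 mm from the wheel's axis and 98 mm above the table, 7 mm in front of the inner end of the fixed set tab, a steel finger 10 mm wide, top 97 mm above the table with a white line on it, that reaches radially inward to 81 mm from the axis from a post 139 mm from the axis. Its x axis points outward from the wheel's axis along the tab, y anticlockwise, z up. The pointer is lined up when its tip is at this point
- handwheel (a joint): free play of the handwheel on the spindle, 0 to 0.35 rad. It is at 0 while the wheel drives the carrier clockwise and at 0.35 while it drives it anticlockwise; between the two the wheel turns loosely (about 1 N at the handle) and the carrier stands still. Wheel and carrier stay where they are left, but coast on a little when pushed faster than about 0.5 rad/s
- carrier: the aluminium carrier below the handwheel, on the same spindle: a disc of 170 mm diameter 30 to 42 mm above the table, with an arm to a black nest in which a white tumbler (80 mm diameter, top 183 mm above the table) stands 150 mm from the axis, roughly opposite the handle. Origin on the table under the axis; x points away from the tumbler, to where the handle is when the play is 0
- lug (a point): middle of the clockwise-looking face of the carrier's steel lug, 100 mm from the axis and 52 mm above the table; face 26 mm wide, 22 mm high. The lug stands 1.3 rad anticlockwise of the carrier's x axis. Its x axis points outward from the axis, y anticlockwise
- stop: fixed stop: aluminium block 30 x 20 mm, 64 mm high, with a rubber nose (18 mm diameter) that looks anticlockwise at the lug. Origin on the table under the spindle axis; x points to the line 100 mm out, 16 mm in front of the block. The nose is screwed out 6 to 16 mm, unmeasured, so its face is 0 to 10 mm short of that line. Touched from 4 N, squashed above 11 N at the nose; 10 N there adds 17 N at the handle
- tumbler: a spare white lidded tumbler standing on the table at one side of the bed, 80 mm diameter, 150 mm tall, origin under its base; leave alone
- thinner: black bottle with white cap standing at the other side, 60 mm diameter, 150 mm tall, origin under its base; leave alone
- ink_can: steel can standing by the right far corner of the bed, 68 mm diameter, 80 mm tall, origin under its base; leave alone

How it is judged (in metres and radians):
On the way:
1. the carrier's lug rests lightly against the rubber stop (more than 4 N between them for 0.2 s) (contact force between carrier and stop above 4 N), for 0.2 s.
At the end, for the whole second after the job is handed in: The wheel's pointer tip is within 5 mm, along the rim, of the set mark, the play is taken up anticlockwise (play joint above 0.29 rad), and the carrier is at rest clear of the stop (y of pointer in the frame of set_mark between -0.005 and 0.005 m and x of pointer in the frame of set_mark above -0.03 m and value of joint handwheel above 0.29 rad and angular speed of carrier below 0.05 rad/s and contact force between carrier and stop below 1 N); the robot touches nothing.
It fails at once if the rubber stop is squashed (more than 11 N between lug and stop) (contact force between carrier and stop above 11 N).
It fails at once if a bystander is moved by more than 20 mm (distance of any of tumbler, thinner, ink_can from where it was at the start of the episode above 0.02 m).
It also fails if it takes over 67 s, if anything falls off the work surface, if the arm or the gripper's body presses on something with over 40 N, if the wrist force passes 120 N, or if a joint passes its speed limit or range.

ROBOT

A 6-joint arm with a two-finger parallel gripper is mounted at the origin on the work surface. World frame = base frame: x ahead of the robot, y to its left, z up, the work surface at z = 0. Lengths are in m, angles in degrees, forces in N, time in s.
With the tool pointing down it reaches from about 0.425 to 0.95 m from the base axis. Payload 14.7 kg.
Tool frame: the origin (TCP) lies on the centre line of the jaws, within the pads' length; the fingertips stand 14 mm ahead of it and the grasp point (between the pads) lies 5 mm behind it; z points along the fingers, y is the direction in which the jaws open and shut (so a half turn about z gives the same grasp; the last joint's range is limited). The gripper opens to 85 mm and grips with 20 to 120 N. Pads are 22 mm wide; open, the fingers measure 114 mm over their backs; the gripper's body (76 mm by 85 mm) begins 54 mm behind the grasp point. The pads swing forward as they close: fully open they stand 13 mm farther back than shut.
Start: joints at [-79.16, 27.513, 91.461, -0, 61.026, -2.67], TCP at [0.152, -0.632, 0.245] pointing down, gripper open.
Joint ranges: [-157.49, 157.49], [-46.99, 117.5], [13.45, 153.17], [-89.5, 269.5], [5.16, 153.95], [-167.48, 167.48]. Speed limits (degrees/s): [108.29, 108.29, 136.94, 172.46, 172.46, 172.46].

INTERFACE

Orientations are given as a 3x3 rotation matrix whose columns are the frame's x, y, z axes.
In Python, from workcell import telemetry, optics, ticket gives the robot as it stands.
- The arm moves only by the tool arm_command, never from a script. Its argument "motion" is a list of rows, each an object of numbers: "tx", "ty", "tz": the shift along the tool's x, y, z in cm; "wx", "wy", "wz": the turn, a rotation vector about the tool's x, y, z in degrees; "gripper": the finger opening in cm, from 0 to 8.54. In form: [{"tx": .., "ty": .., "tz": .., "wx": .., "wy": .., "wz": .., "gripper": ..}, ...]. A call has 1 to 20 rows; each row shifts and turns the pose as measured when the row begins, along the tool's axes as they then stand; what a row does not reach is not made up. A row lasts 1/12 s, in which the tool goes at most 41.7 mm and 7.16 degrees, less where a joint would pass 70% of its speed; a pose out of reach is approached as far as the arm can. A call is refused whole if a number of a shift passes 4.17 or a number of a turn 7.16, either way. A call with a gripper value outside its range is refused whole. The fingers move at their own pace and stop on an object; the grip force is fixed at half the most. Time passes only in rows, so rows that do not move let the fingers close. It gives the time, the measured TCP pose, the force and the opening at its end, in the units of the state.
- telemetry.state(): the state, without advancing time (a new reading comes with each control period).
- optics.capture(name): name is "scene" or "top" or "wrist"; returns the picture (384x512x3 uint8, blue, green, red); there is no depth.
- optics.camera_info(name): a dict with "fovy" (degrees; the focal length in pixels is half the picture's height over the tangent of half this angle, whatever the lens; pixels are square), "cx", "cy" (the principal point, pixels), "R" (3x3) and "t" (3): a world point X has camera coordinates R X + t. Camera axes: x right, y down, z forward; pixel columns grow to the right and rows downward; lengths in m; the calibration is good to about 2 mm. The wrist camera is an equidistant fisheye: a pixel r from the principal point sees the ray r / f radians off the axis. A picture is of the moment at which its call begins: read the wrist's pose just before it. camera_info takes no time and is no camera call; for the wrist camera it gives the pose at the moment of the call.
- ticket.job_done(): hands the job in, once; it reports no verdict.
The state is a dict: "clock": time; "joint_positions": joint angles; "joint_vel": joint speeds; "effort": joint torques, N m; "eef_pos": TCP position; "orientation": TCP orientation; "contact_force": force on the tool from outside, world axes, zero at the start; "wrist_torque": the same for the moment, N m; "opening": finger opening in m.
Only numpy, scipy, OpenCV 4.12 (cv2) and the standard library are available. Lean on these libraries where they do the work, as an engineer would, in place of code of your own. Each camera call takes 0.05 s, during which the arm holds its last target.

## Working session

There is one attempt and no reset: what is moved stays moved. The work goes in short steps, Python scripts to look and compute and a tool call to move; the robot and the scene stay as the last step left them, time stands still between calls to the robot, and variables do not carry over. Pictures are saved under pics/ and viewed, and the job is handed in when it is done.

Besides the shell and the picture viewer there is one more tool, called after "Call:" in YAML: its name, and indented under it one key for each argument. arm_command: Moves the arm, as the interface text tells. Its arguments: {"type":"object","properties":{"motion":{"type":"array"}},"required":["motion"]}

```bash
mkdir -p pics; ls; python3 - <<'E'
from workcell import telemetry, optics
import cv2,json
s=telemetry.state(); print(s)
for n in ["scene","top","wrist"]:
    i=optics.camera_info(n); print(n,i)
    cv2.imwrite(f"pics/{n}0.png",optics.capture(n))
E
```

```text
pics
{'clock': 0.0, 'joint_positions': array([-7.91595137e+01,  2.75486530e+01,  9.14934924e+01, -1.06454015e-05,
        6.10260469e+01, -2.67249948e+00]), 'joint_vel': array([-0.00528813, -0.0790534 ,  0.02690934, -0.00956049, -0.05345695,
       -0.08893862]), 'effort': array([ 5.43766713e-03, -9.50633025e+01, -4.30185950e+01,  4.23119645e-04,
        1.23555600e-02,  2.70389279e-05]), 'eef_pos': array([ 0.15180173, -0.63162349,  0.24468767]), 'orientation': array([[ 9.72316972e-01,  2.33665694e-01, -2.24003366e-04],
       [ 2.33665795e-01, -9.72316271e-01,  1.16891113e-03],
       [ 5.53323127e-05, -1.18889406e-03, -9.99999292e-01]]), 'contact_force': array([-0.85672862,  0.19590717, -0.52191074]), 'wrist_torque': array([-0.02713632, -0.03858212,  0.04034512]), 'opening': 0.08537043229660043}
scene {'fovy': 45.352737114815106, 'cx': 248.61896156620261, 'cy': 185.418698670685, 'R': array([[-0.40852332,  0.91274353,  0.00281874],
       [ 0.57484671,  0.25968468, -0.77596078],
       [-0.70898517, -0.31537773, -0.63077486]]), 't': array([ 0.22688345, -0.26386019,  1.53127053])}
top {'fovy': 43.91808785919183, 'cx': 255.30654212722487, 'cy': 198.4010405534021, 'R': array([[-0.00635203, -0.99997788,  0.00197031],
       [-0.98846801,  0.00598078, -0.15131167],
       [ 0.15129654, -0.00290872, -0.98848414]]), 't': array([0.05081918, 0.59435485, 1.11518096])}
wrist {'fovy': 65.70646984690485, 'cx': 255.61332606545028, 'cy': 192.19732434090906, 'R': array([[ 0.23342047, -0.97237496, -0.00135   ],
       [-0.93671158, -0.22523154,  0.26803389],
       [-0.26093351, -0.06130004, -0.96340854]]), 't': array([-0.64965367, -0.03567621,  0.37845531])}
```

View pics/scene0.png

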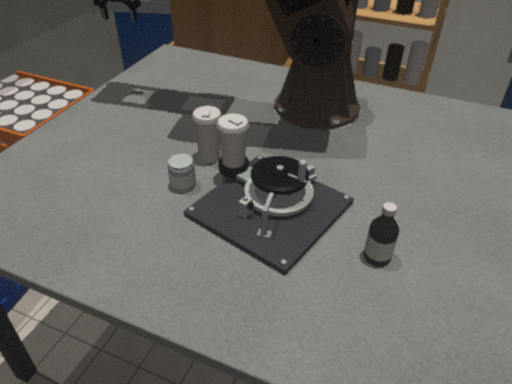

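View pics/top0.png

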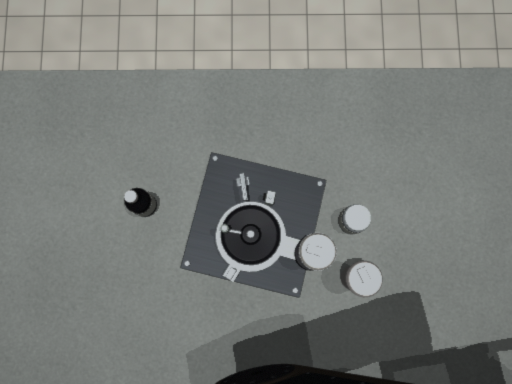

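View pics/wrist0.png

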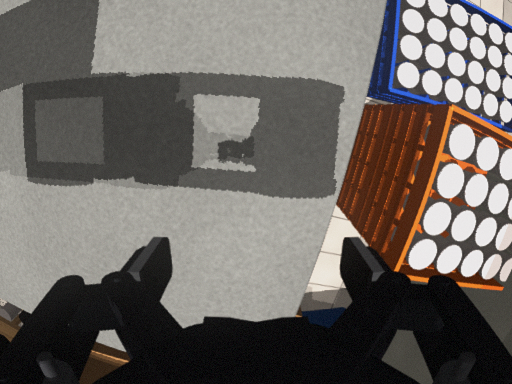

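```bash
python3 - <<'E'
import cv2
a=cv2.imread("pics/top0.png")[145:305,170:330]; cv2.imwrite("pics/topc.png",cv2.resize(a,None,fx=3.7,fy=3.7,interpolation=cv2.INTER_CUBIC))
a=cv2.imread("pics/scene0.png")[140:270,180:360]; cv2.imwrite("pics/scenec.png",cv2.resize(a,None,fx=4.4,fy=4.4,interpolation=cv2.INTER_CUBIC))
E
```

```text
(no output)
```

View pics/topc.png

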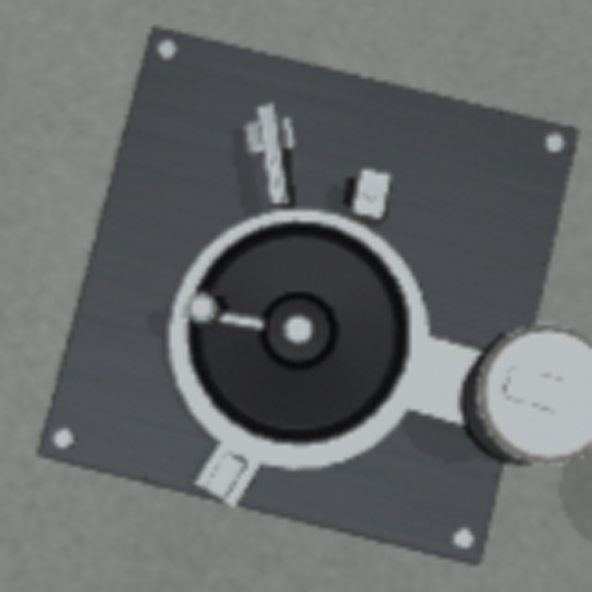

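View pics/scenec.png

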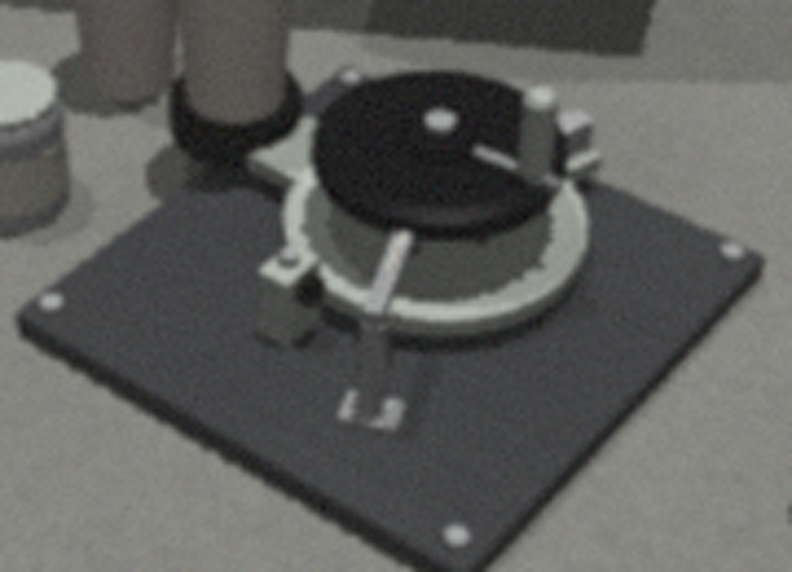

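```bash
cat > h.py <<'E'
import numpy as np, cv2
from workcell import telemetry, optics
def ray(n,px,info=None):
    i=info or optics.camera_info(n); f=192/np.tan(np.radians(i['fovy']/2))
    u=np.array(px,float); d=np.array([(u[0]-i['cx'])/f,(u[1]-i['cy'])/f,1.0])
    R=np.array(i['R']);t=np.array(i['t']); return -R.T@t, R.T@d
def onz(n,px,z):
    c,d=ray(n,px); return (c+d*(z-c[2])/d[2])[:2]
def proj(n,X):
    i=optics.camera_info(n); f=192/np.tan(np.radians(i['fovy']/2))
    c=np.array(i['R'])@np.array(X)+np.array(i['t']); return np.array([i['cx']+f*c[0]/c[2],i['cy']+f*c[1]/c[2]])
E
python3 - <<'E'
from h import *
g=lambda x,y:(170+(x+.5)/3.7-.5,145+(y+.5)/3.7-.5)
P=lambda x,y,z:onz("top",g(x,y),z)
# corners (plate top)
C=[P(*c,0.018) for c in [(152,27),(579,129),(480,565),(38,455)]]
print("corners",np.round(C,4),[round(np.linalg.norm(C[i]-C[i-1]),4) for i in range(4)])
near=(C[2]+C[3])/2; far=(C[0]+C[1])/2; u=(far-near)/np.linalg.norm(far-near)
ax=near+.115*u; print("axis from plate",ax,"yaw",np.degrees(np.arctan2(u[1],u[0])))
print("hub",P(298,329,.112))
im=cv2.imread("pics/top0.png"); gr=cv2.cvtColor(im,cv2.COLOR_BGR2GRAY)
a=P(298,329,.112)
def pol(p): 
    d=p-a; return np.linalg.norm(d),np.degrees(np.arctan2(d[1],d[0]))
print("handle",P(202,306,.152),pol(P(202,306,.152)))
print("tab inner",pol(P(280,202,.097)),"outer",pol(P(266,106,.097)))
print("stop block top",pol(P(373,186,.064)))
print("lug",pol(P(230,470,.063)))
print("tumbler nest",pol(P(548,393,.183)))
for n,p,z in [("spare",(364,279),.15),("can",(356,218),.08),("cap",(131,196),.15)]: print(n,onz("top",p,z))
# scene cross-check: two-view
s=lambda x,y:(180+(x+.5)/4.4-.5,140+(y+.5)/4.4-.5)
print("scene handle",onz("scene",s(541,97),.152),"hub",onz("scene",s(441,119),.112),"tab in",pol(onz("scene",s(403,238),.097)))
E
```

```text
corners [[ 0.7185  0.1592]
 [ 0.6457 -0.131 ]
 [ 0.3562 -0.0579]
 [ 0.4291  0.2321]] [np.float64(0.2984), np.float64(0.2992), np.float64(0.2987), np.float64(0.2991)]
axis from plate [0.50416357 0.05894926] yaw -14.150497106819325
hub [0.50380903 0.05948324]
handle [0.51463686 0.1158835 ] (np.float64(0.057430222660557646), np.float64(79.13247586581839))
tab inner (np.float64(0.08185923517104321), np.float64(7.766636931183076)) outer (np.float64(0.14406763054272678), np.float64(7.875760526098152))
stop block top (np.float64(0.10784489785568753), np.float64(-26.831298430977537))
lug (np.float64(0.09586457784204919), np.float64(152.7486397456132))
tumbler nest (np.float64(0.1492189366650128), np.float64(-106.72491291067001))
spare [ 0.40115208 -0.18611458]
can [ 0.54132558 -0.1889879 ]
cap [0.58565916 0.32268926]
scene handle [0.51911921 0.11589075] hub [0.50685007 0.05853977] tab in (np.float64(0.0871939372155089), np.float64(7.4211646721237665))
```

Call:
arm_command:
  motion:
    - {"tx":2,"ty":-0.2,"wz":-1.8,"gripper":3.2}
    - {"tx":3.9,"ty":-0.45,"wz":-3.5,"gripper":3.2}
    - {"tx":3.9,"ty":-0.45,"wz":-3.5,"gripper":3.2}
    - {"tx":3.9,"ty":-0.45,"wz":-3.5,"gripper":3.2}
    - {"tx":3.9,"ty":-0.45,"wz":-3.5,"gripper":3.2}
    - {"tx":3.8,"ty":-0.45,"wz":-3.5,"gripper":3.2}
    - {"tx":3.8,"ty":-0.45,"wz":-3.5,"gripper":3.2}
    - {"tx":3.8,"ty":-0.45,"wz":-3.5,"gripper":3.2}
    - {"tx":3.7,"ty":-0.45,"wz":-3.5,"gripper":3.2}
    - {"tx":3.7,"ty":-0.45,"wz":-3.5,"gripper":3.2}
    - {"tx":3.7,"ty":-0.45,"wz":-3.5,"gripper":3.2}
    - {"tx":3.6,"ty":-0.45,"wz":-3.5,"gripper":3.2}
    - {"tx":3.6,"ty":-0.45,"wz":-3.5,"gripper":3.2}
    - {"tx":3.6,"ty":-0.45,"wz":-3.5,"gripper":3.2}
    - {"tx":3.6,"ty":-0.45,"wz":-3.5,"gripper":3.2}
    - {"tx":3.5,"ty":-0.45,"wz":-3.5,"gripper":3.2}

```text
validation failed for argument at $.mo...
```

Call:
arm_command:
  motion:
    - {"tx":2.0,"ty":-0.2,"tz":0.0,"wx":0.0,"wy":0.0,"wz":-1.8,"gripper":3.2}

```text
clock: 0.23
eef_pos: [0.1686, -0.6259, 0.2446]
orientation: [[0.965, 0.262, -0.001], [0.262, -0.965, 0.001], [-0.001, -0.001, -1.0]]
contact_force: [-1.4, 0.7, -0.2]
opening: 0.0755
```

Call:
arm_command:
  motion:
    - {"tx":3.9,"ty":-0.45,"tz":0,"wx":0,"wy":0,"wz":-3.5,"gripper":3.2}
    - {"tx":3.9,"ty":-0.45,"tz":0,"wx":0,"wy":0,"wz":-3.5,"gripper":3.2}
    - {"tx":3.9,"ty":-0.45,"tz":0,"wx":0,"wy":0,"wz":-3.5,"gripper":3.2}
    - {"tx":3.9,"ty":-0.45,"tz":0,"wx":0,"wy":0,"wz":-3.5,"gripper":3.2}
    - {"tx":3.8,"ty":-0.45,"tz":0,"wx":0,"wy":0,"wz":-3.5,"gripper":3.2}
    - {"tx":3.8,"ty":-0.45,"tz":0,"wx":0,"wy":0,"wz":-3.5,"gripper":3.2}
    - {"tx":3.8,"ty":-0.45,"tz":0,"wx":0,"wy":0,"wz":-3.5,"gripper":3.2}
    - {"tx":3.7,"ty":-0.45,"tz":0,"wx":0,"wy":0,"wz":-3.5,"gripper":3.2}
    - {"tx":3.7,"ty":-0.45,"tz":0,"wx":0,"wy":0,"wz":-3.5,"gripper":3.2}
    - {"tx":3.7,"ty":-0.45,"tz":0,"wx":0,"wy":0,"wz":-3.5,"gripper":3.2}
    - {"tx":3.6,"ty":-0.45,"tz":0,"wx":0,"wy":0,"wz":-3.5,"gripper":3.2}
    - {"tx":3.6,"ty":-0.45,"tz":0,"wx":0,"wy":0,"wz":-3.5,"gripper":3.2}
    - {"tx":3.6,"ty":-0.45,"tz":0,"wx":0,"wy":0,"wz":-3.5,"gripper":3.2}
    - {"tx":3.6,"ty":-0.45,"tz":0,"wx":0,"wy":0,"wz":-3.5,"gripper":3.2}
    - {"tx":3.5,"ty":-0.45,"tz":0,"wx":0,"wy":0,"wz":-3.5,"gripper":3.2}
    - {"tx":3.5,"ty":-0.45,"tz":0,"wx":0,"wy":0,"wz":-3.5,"gripper":3.2}

```text
clock: 1.57
eef_pos: [0.5623, -0.179, 0.2403]
orientation: [[0.285, 0.958, -0.002], [0.958, -0.285, 0.002], [0.001, -0.003, -1.0]]
contact_force: [1.5, -0.9, 0.6]
opening: 0.0323
```

Call:
arm_command:
  motion:
    - {"tx":3.4,"ty":-1.6,"tz":0,"wx":0,"wy":0,"wz":0,"gripper":3.2}
    - {"tx":3.4,"ty":-1.6,"tz":0,"wx":0,"wy":0,"wz":0,"gripper":3.2}
    - {"tx":3.4,"ty":-1.6,"tz":0,"wx":0,"wy":0,"wz":0,"gripper":3.2}
    - {"tx":3.4,"ty":-1.6,"tz":0,"wx":0,"wy":0,"wz":0,"gripper":3.2}
    - {"tx":3.4,"ty":-1.6,"tz":0,"wx":0,"wy":0,"wz":0,"gripper":3.2}
    - {"tx":3.4,"ty":-1.6,"tz":0,"wx":0,"wy":0,"wz":0,"gripper":3.2}
    - {"tx":2.4,"ty":-1.2,"tz":0,"wx":0,"wy":0,"wz":0,"gripper":3.2}
    - {"tx":0,"ty":0,"tz":0,"wx":0,"wy":0,"wz":-7.1,"gripper":3.2}
    - {"tx":0,"ty":0,"tz":0,"wx":0,"wy":0,"wz":-7.1,"gripper":3.2}
    - {"tx":0,"ty":0,"tz":0,"wx":0,"wy":0,"wz":-7.1,"gripper":3.2}
    - {"tx":0,"ty":0,"tz":0,"wx":0,"wy":0,"wz":-7.1,"gripper":3.2}
    - {"tx":0,"ty":0,"tz":0,"wx":0,"wy":0,"wz":-6.0,"gripper":3.2}
    - {"tx":0,"ty":0,"tz":0,"wx":0,"wy":0,"wz":0,"gripper":3.2}

```text
clock: 2.65
eef_pos: [0.5181, 0.0912, 0.2391]
orientation: [[-0.329, 0.944, -0.004], [0.944, 0.329, 0.003], [0.004, -0.003, -1.0]]
contact_force: [0.6, -0.1, -0.0]
opening: 0.0319
```

```bash
cat >> h.py <<'E'
A=np.array([.504,.059])
def rep(tgt=None,yaw=None):
    s=telemetry.state(); R=np.array(s['orientation']); p=np.array(s['eef_pos']); y=np.degrees(np.arctan2(R[1,0],R[0,0]))
    d=p[:2]-A; ph=np.degrees(np.arctan2(d[1],d[0])); r=np.linalg.norm(d)
    t=np.array([-np.sin(np.radians(ph)),np.cos(np.radians(ph))]); F=np.array(s['contact_force'])
    print("t",round(s['clock'],2),"p",np.round(p,4),"yaw",round(y,1),"phi",round(ph,2),"r",round(r,4),"F",np.round(F,1),"Ftan",round(F[:2]@t,1),"Frad",round(F[:2]@d/r,1),"open",round(s['opening'],4),"J",np.round(s['joint_positions'],0))
    print("tilt zaxis",np.round(R[:,2],3))
    if tgt is not None:
        print("to target tool cm",np.round(R.T@(np.array(tgt)-p)*100,2), "wz", None if yaw is None else round(-(yaw-y),1))
E
python3 -c "
from h import *
rep([.516,.116,.145],108)
cv2.imwrite('pics/w1.png',optics.capture('wrist'))"
```

```text
t 2.65 p [0.5181 0.0912 0.2391] yaw 109.2 phi 66.34 r 0.0351 F [ 0.6 -0.1 -0. ] Ftan -0.6 Frad 0.2 open 0.0319 J [  7.  18. 108.   0.  54. -13.]
tilt zaxis [-0.004  0.003 -1.   ]
to target tool cm [2.37 0.65 9.41] wz 1.2
```

Call:
arm_command:
  motion:
    - {"tx":2.4,"ty":0.6,"tz":0,"wx":0,"wy":0,"wz":1.2,"gripper":3.2}
    - {"tx":0,"ty":0,"tz":2.5,"wx":0,"wy":0,"wz":0,"gripper":3.2}
    - {"tx":0,"ty":0,"tz":2.5,"wx":0,"wy":0,"wz":0,"gripper":3.2}
    - {"tx":0,"ty":0,"tz":0,"wx":0,"wy":0,"wz":0,"gripper":3.2}

```text
clock: 3.03
eef_pos: [0.5172, 0.1167, 0.1891]
orientation: [[-0.284, 0.959, -0.001], [0.959, 0.284, 0.004], [0.004, 0.001, -1.0]]
contact_force: [-1.5, -0.6, -0.5]
opening: 0.0316
```

```bash
python3 -c "
from h import *
rep([.516,.116,.132],108)
cv2.imwrite('pics/w2.png',optics.capture('wrist'))"
```

```text
t 3.03 p [0.5172 0.1167 0.1891] yaw 106.5 phi 77.14 r 0.0592 F [-1.5 -0.6 -0.5] Ftan 1.3 Frad -0.9 open 0.0316 J [  9.  22. 111.   0.  48.  -7.]
tilt zaxis [-0.001  0.004 -1.   ]
to target tool cm [-0.05 -0.13  5.71] wz -1.5
```

View pics/w2.png

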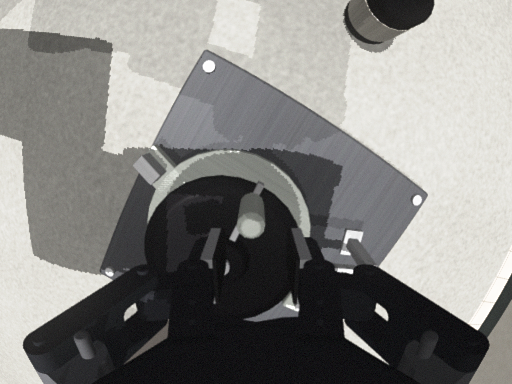

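Call:
arm_command:
  motion:
    - {"tx":0,"ty":-0.1,"tz":2.0,"wx":0,"wy":0,"wz":-1.5,"gripper":3.2}
    - {"tx":0,"ty":0,"tz":2.0,"wx":0,"wy":0,"wz":0,"gripper":3.2}
    - {"tx":0,"ty":0,"tz":1.6,"wx":0,"wy":0,"wz":0,"gripper":3.2}
    - {"tx":0,"ty":0,"tz":0,"wx":0,"wy":0,"wz":0,"gripper":3.2}

```text
clock: 3.42
eef_pos: [0.52, 0.1163, 0.1383]
orientation: [[-0.3, 0.954, 0.006], [0.954, 0.3, 0.004], [0.002, 0.007, -1.0]]
contact_force: [-1.6, -0.3, -0.9]
opening: 0.0319
```

```bash
python3 -c "
from h import *
rep([.516,.116,.132],108)
cv2.imwrite('pics/w3.png',optics.capture('wrist'))"
```

```text
t 3.42 p [0.52   0.1163 0.1383] yaw 107.5 phi 74.4 r 0.0595 F [-1.6 -0.3 -0.9] Ftan 1.5 Frad -0.7 open 0.0319 J [  9.  26. 113.   0.  41.  -8.]
tilt zaxis [ 0.006  0.004 -1.   ]
to target tool cm [ 0.09 -0.39  0.63] wz -0.5
```

View pics/w3.png

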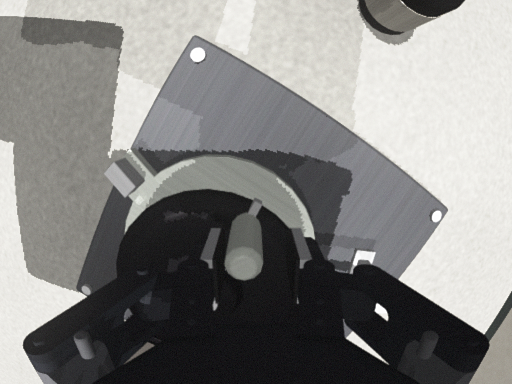

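Call:
arm_command:
  motion:
    - {"tx":0,"ty":0,"tz":0.5,"wx":0,"wy":0,"wz":0,"gripper":3.2}
    - {"tx":-0.1,"ty":0.15,"tz":0,"wx":0,"wy":0,"wz":1.7,"gripper":3.2}
    - {"tx":-0.1,"ty":0.15,"tz":0,"wx":0,"wy":0,"wz":1.7,"gripper":3.2}
    - {"tx":-0.1,"ty":0.15,"tz":0,"wx":0,"wy":0,"wz":1.7,"gripper":3.2}
    - {"tx":-0.1,"ty":0.15,"tz":0,"wx":0,"wy":0,"wz":1.7,"gripper":3.2}
    - {"tx":-0.1,"ty":0.15,"tz":0,"wx":0,"wy":0,"wz":1.7,"gripper":3.2}
    - {"tx":-0.1,"ty":0.15,"tz":0,"wx":0,"wy":0,"wz":1.7,"gripper":3.2}
    - {"tx":-0.1,"ty":0.15,"tz":0,"wx":0,"wy":0,"wz":1.7,"gripper":3.2}
    - {"tx":-0.1,"ty":0.15,"tz":0,"wx":0,"wy":0,"wz":1.7,"gripper":3.2}

```text
clock: 4.22
eef_pos: [0.5333, 0.1098, 0.1439]
orientation: [[-0.048, 0.999, 0.006], [0.999, 0.048, 0.005], [0.004, 0.006, -1.0]]
contact_force: [-4.4, 0.6, -4.1]
opening: 0.0321
```

```bash
python3 -c "
from h import *
rep()"
```

```text
t 4.22 p [0.5333 0.1098 0.1439] yaw 92.8 phi 60.0 r 0.0587 F [-4.4  0.6 -4.1] Ftan 4.1 Frad -1.7 open 0.0321 J [  8.  26. 111.   0.  42.   5.]
tilt zaxis [ 0.006  0.005 -1.   ]
```

Call:
arm_command:
  motion:
    - {"tx":-0.1,"ty":0.16,"tz":0.1,"wx":0,"wy":0,"wz":1.7,"gripper":3.2}
    - {"tx":-0.1,"ty":0.16,"tz":0.1,"wx":0,"wy":0,"wz":1.7,"gripper":3.2}
    - {"tx":-0.1,"ty":0.16,"tz":0.1,"wx":0,"wy":0,"wz":1.7,"gripper":3.2}
    - {"tx":-0.1,"ty":0.16,"tz":0.1,"wx":0,"wy":0,"wz":1.7,"gripper":3.2}
    - {"tx":-0.1,"ty":0.16,"tz":0.1,"wx":0,"wy":0,"wz":1.7,"gripper":3.2}
    - {"tx":-0.1,"ty":0.16,"tz":0.05,"wx":0,"wy":0,"wz":1.7,"gripper":3.2}
    - {"tx":-0.1,"ty":0.16,"tz":0.05,"wx":0,"wy":0,"wz":1.7,"gripper":3.2}
    - {"tx":-0.1,"ty":0.16,"tz":0.05,"wx":0,"wy":0,"wz":1.7,"gripper":3.2}
    - {"tx":-0.1,"ty":0.16,"tz":0.05,"wx":0,"wy":0,"wz":1.7,"gripper":3.2}
    - {"tx":-0.1,"ty":0.16,"tz":0.05,"wx":0,"wy":0,"wz":1.7,"gripper":3.2}
    - {"tx":-0.1,"ty":0.16,"tz":0.05,"wx":0,"wy":0,"wz":1.7,"gripper":3.2}
    - {"tx":-0.1,"ty":0.16,"tz":0.05,"wx":0,"wy":0,"wz":1.7,"gripper":3.2}

```text
clock: 5.22
eef_pos: [0.546, 0.096, 0.147]
orientation: [[0.333, 0.943, -0.002], [0.943, -0.333, 0.007], [0.006, -0.004, -1.0]]
contact_force: [-4.1, 3.6, -3.3]
opening: 0.0319
```

```bash
python3 -c "
from h import *
rep()"
```

```text
t 5.22 p [0.546 0.096 0.147] yaw 70.6 phi 41.44 r 0.056 F [-4.1  3.6 -3.3] Ftan 5.4 Frad -0.7 open 0.0319 J [  7.  27. 109.   1.  44.  26.]
tilt zaxis [-0.002  0.007 -1.   ]
```

Call:
arm_command:
  motion:
    - {"tx":-0.09,"ty":0.17,"tz":0.25,"wx":0,"wy":0,"wz":1.7,"gripper":3.2}
    - {"tx":-0.09,"ty":0.17,"tz":0.25,"wx":0,"wy":0,"wz":1.7,"gripper":3.2}
    - {"tx":-0.09,"ty":0.17,"tz":0.25,"wx":0,"wy":0,"wz":1.7,"gripper":3.2}
    - {"tx":-0.09,"ty":0.17,"tz":0.25,"wx":0,"wy":0,"wz":1.7,"gripper":3.2}
    - {"tx":-0.09,"ty":0.17,"tz":0.25,"wx":0,"wy":0,"wz":1.7,"gripper":3.2}
    - {"tx":-0.09,"ty":0.17,"tz":0.2,"wx":0,"wy":0,"wz":1.7,"gripper":3.2}
    - {"tx":-0.09,"ty":0.17,"tz":0.2,"wx":0,"wy":0,"wz":1.7,"gripper":3.2}
    - {"tx":-0.09,"ty":0.17,"tz":0.2,"wx":0,"wy":0,"wz":1.7,"gripper":3.2}
    - {"tx":-0.09,"ty":0.17,"tz":0.2,"wx":0,"wy":0,"wz":1.7,"gripper":3.2}
    - {"tx":-0.09,"ty":0.17,"tz":0.2,"wx":0,"wy":0,"wz":1.7,"gripper":3.2}

```text
clock: 6.05
eef_pos: [0.5562, 0.0812, 0.1374]
orientation: [[0.615, 0.789, -0.001], [0.789, -0.615, 0.011], [0.008, -0.007, -1.0]]
contact_force: [-3.9, 2.5, 2.8]
opening: 0.0321
```

```bash
python3 -c "
from h import *
rep()"
```

```text
t 6.05 p [0.5562 0.0812 0.1374] yaw 52.1 phi 23.03 r 0.0568 F [-3.9  2.5  2.8] Ftan 3.8 Frad -2.6 open 0.0321 J [  5.  28. 109.   1.  43.  42.]
tilt zaxis [-0.001  0.011 -1.   ]
```

Call:
arm_command:
  motion:
    - {"tx":-0.09,"ty":0.17,"tz":0.12,"wx":0,"wy":0,"wz":1.6,"gripper":3.2}
    - {"tx":-0.09,"ty":0.17,"tz":0.12,"wx":0,"wy":0,"wz":1.6,"gripper":3.2}
    - {"tx":-0.09,"ty":0.17,"tz":0.12,"wx":0,"wy":0,"wz":1.6,"gripper":3.2}
    - {"tx":-0.09,"ty":0.17,"tz":0.12,"wx":0,"wy":0,"wz":1.6,"gripper":3.2}
    - {"tx":-0.09,"ty":0.17,"tz":0.12,"wx":0,"wy":0,"wz":1.6,"gripper":3.2}
    - {"tx":-0.09,"ty":0.17,"tz":0.12,"wx":0,"wy":0,"wz":1.6,"gripper":3.2}
    - {"tx":-0.09,"ty":0.17,"tz":0.12,"wx":0,"wy":0,"wz":1.6,"gripper":3.2}
    - {"tx":-0.09,"ty":0.17,"tz":0.12,"wx":0,"wy":0,"wz":1.6,"gripper":3.2}
    - {"tx":-0.09,"ty":0.17,"tz":0.12,"wx":0,"wy":0,"wz":1.6,"gripper":3.2}
    - {"tx":-0.09,"ty":0.17,"tz":0.12,"wx":0,"wy":0,"wz":1.6,"gripper":3.2}
    - {"tx":-0.09,"ty":0.17,"tz":0.12,"wx":0,"wy":0,"wz":1.6,"gripper":3.2}
    - {"tx":-0.09,"ty":0.17,"tz":0.12,"wx":0,"wy":0,"wz":1.6,"gripper":3.2}
    - {"tx":-0.09,"ty":0.17,"tz":0.12,"wx":0,"wy":0,"wz":1.6,"gripper":3.2}
    - {"tx":-0.09,"ty":0.17,"tz":0.12,"wx":0,"wy":0,"wz":1.6,"gripper":3.2}

```text
clock: 7.22
eef_pos: [0.561, 0.0575, 0.1373]
orientation: [[0.886, 0.464, 0.001], [0.464, -0.886, 0.016], [0.008, -0.014, -1.0]]
contact_force: [-4.1, 3.5, -0.1]
opening: 0.0316
```

```bash
python3 -c "
from h import *
rep()
cv2.imwrite('pics/w4.png',optics.capture('wrist'));cv2.imwrite('pics/s4.png',optics.capture('scene'))"
```

```text
t 7.22 p [0.561  0.0575 0.1373] yaw 27.7 phi -1.53 r 0.057 F [-4.1  3.5 -0.1] Ftan 3.3 Frad -4.2 open 0.0316 J [  2.  28. 109.   1.  43.  63.]
tilt zaxis [ 0.001  0.016 -1.   ]
```

View pics/w4.png

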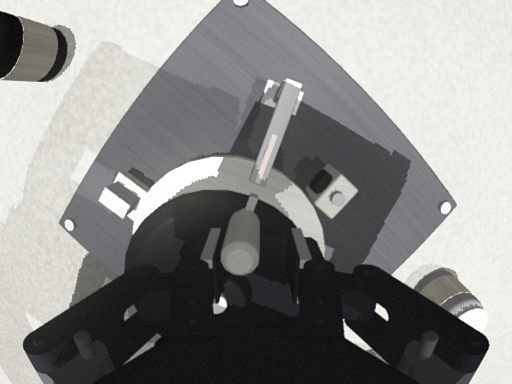

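View pics/s4.png

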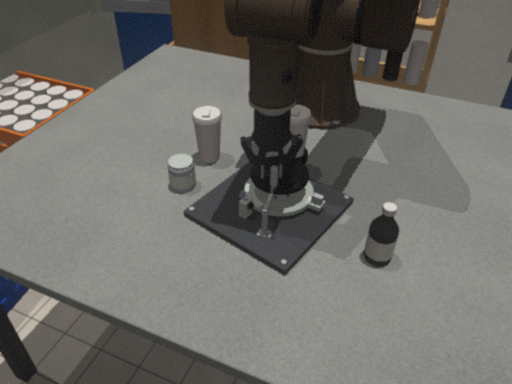

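Call:
arm_command:
  motion:
    - {"tx":-0.1,"ty":0.18,"tz":0.12,"wx":0,"wy":0,"wz":1.7,"gripper":3.2}
    - {"tx":-0.1,"ty":0.18,"tz":0.12,"wx":0,"wy":0,"wz":1.7,"gripper":3.2}
    - {"tx":-0.1,"ty":0.18,"tz":0.12,"wx":0,"wy":0,"wz":1.7,"gripper":3.2}
    - {"tx":-0.1,"ty":0.18,"tz":0.12,"wx":0,"wy":0,"wz":1.7,"gripper":3.2}
    - {"tx":-0.1,"ty":0.18,"tz":0.12,"wx":0,"wy":0,"wz":1.7,"gripper":3.2}
    - {"tx":-0.1,"ty":0.18,"tz":0.12,"wx":0,"wy":0,"wz":1.7,"gripper":3.2}
    - {"tx":-0.1,"ty":0.18,"tz":0.12,"wx":0,"wy":0,"wz":1.7,"gripper":3.2}
    - {"tx":-0.1,"ty":0.18,"tz":0.12,"wx":0,"wy":0,"wz":1.7,"gripper":3.2}
    - {"tx":-0.1,"ty":0.18,"tz":0.12,"wx":0,"wy":0,"wz":1.7,"gripper":3.2}
    - {"tx":-0.1,"ty":0.18,"tz":0.12,"wx":0,"wy":0,"wz":1.7,"gripper":3.2}
    - {"tx":-0.1,"ty":0.18,"tz":0.12,"wx":0,"wy":0,"wz":1.7,"gripper":3.2}
    - {"tx":-0.1,"ty":0.18,"tz":0.12,"wx":0,"wy":0,"wz":1.7,"gripper":3.2}
    - {"tx":-0.1,"ty":0.18,"tz":0.12,"wx":0,"wy":0,"wz":1.7,"gripper":3.2}
    - {"tx":-0.1,"ty":0.18,"tz":0.12,"wx":0,"wy":0,"wz":1.7,"gripper":3.2}
    - {"tx":-0.1,"ty":0.18,"tz":0.12,"wx":0,"wy":0,"wz":1.7,"gripper":3.2}
    - {"tx":-0.1,"ty":0.18,"tz":0.12,"wx":0,"wy":0,"wz":1.7,"gripper":3.2}

```text
clock: 8.65
eef_pos: [0.5565, 0.0308, 0.1342]
orientation: [[1.0, -0.005, 0.012], [-0.006, -1.0, 0.023], [0.012, -0.023, -1.0]]
contact_force: [-3.0, 5.5, 3.0]
opening: 0.0319
```

```bash
python3 -c "
from h import *
rep()"
```

```text
t 8.65 p [0.5565 0.0308 0.1342] yaw -0.3 phi -28.23 r 0.0595 F [-3.   5.5  3. ] Ftan 3.4 Frad -5.2 open 0.0319 J [ -1.  28. 110.   2.  41.  88.]
tilt zaxis [ 0.012  0.023 -1.   ]
```

Call:
arm_command:
  motion:
    - {"tx":-0.11,"ty":0.18,"tz":0.08,"wx":-0.15,"wy":-0.08,"wz":1.7,"gripper":3.2}
    - {"tx":-0.11,"ty":0.18,"tz":0.08,"wx":-0.15,"wy":-0.08,"wz":1.7,"gripper":3.2}
    - {"tx":-0.11,"ty":0.18,"tz":0.08,"wx":-0.15,"wy":-0.08,"wz":1.7,"gripper":3.2}
    - {"tx":-0.11,"ty":0.18,"tz":0.08,"wx":-0.15,"wy":-0.08,"wz":1.7,"gripper":3.2}
    - {"tx":-0.11,"ty":0.18,"tz":0.08,"wx":-0.15,"wy":-0.08,"wz":1.7,"gripper":3.2}
    - {"tx":-0.11,"ty":0.18,"tz":0.08,"wx":-0.15,"wy":-0.08,"wz":1.7,"gripper":3.2}
    - {"tx":-0.11,"ty":0.18,"tz":0.08,"wx":-0.15,"wy":-0.08,"wz":1.7,"gripper":3.2}
    - {"tx":-0.11,"ty":0.18,"tz":0.08,"wx":-0.15,"wy":-0.08,"wz":1.7,"gripper":3.2}
    - {"tx":-0.11,"ty":0.18,"tz":0.08,"wx":-0.15,"wy":-0.08,"wz":1.7,"gripper":3.2}
    - {"tx":-0.11,"ty":0.18,"tz":0.08,"wx":-0.15,"wy":-0.08,"wz":1.7,"gripper":3.2}
    - {"tx":-0.11,"ty":0.18,"tz":0.08,"wx":-0.15,"wy":-0.08,"wz":1.7,"gripper":3.2}
    - {"tx":-0.11,"ty":0.18,"tz":0.08,"wx":-0.15,"wy":-0.08,"wz":1.7,"gripper":3.2}
    - {"tx":-0.11,"ty":0.18,"tz":0.08,"wx":-0.15,"wy":-0.08,"wz":1.7,"gripper":3.2}
    - {"tx":-0.11,"ty":0.18,"tz":0.08,"wx":-0.15,"wy":-0.08,"wz":1.7,"gripper":3.2}

```text
clock: 9.82
eef_pos: [0.542, 0.0139, 0.1349]
orientation: [[0.906, -0.423, -0.001], [-0.423, -0.906, -0.003], [0.0, 0.004, -1.0]]
contact_force: [0.8, 5.2, -3.4]
opening: 0.032
```

```bash
python3 -c "
from h import *
rep()
cv2.imwrite('pics/w5.png',optics.capture('wrist'))"
```

```text
t 9.82 p [0.542  0.0139 0.1349] yaw -25.0 phi -49.89 r 0.0589 F [ 0.8  5.2 -3.4] Ftan 3.9 Frad -3.5 open 0.032 J [ -2.  27. 112.  -0.  41. 114.]
tilt zaxis [-0.001 -0.003 -1.   ]
```

View pics/w5.png

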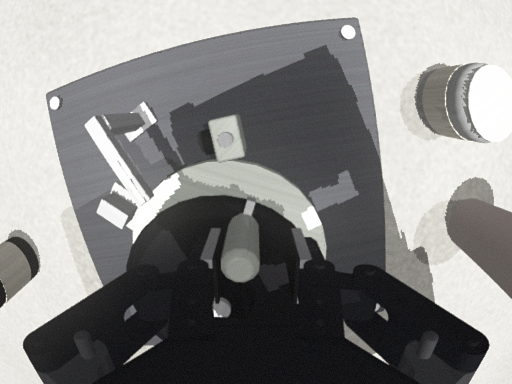

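Call:
arm_command:
  motion:
    - {"tx":-0.09,"ty":0.18,"tz":0.1,"wx":-0.05,"wy":0,"wz":1.4,"gripper":3.2}
    - {"tx":-0.09,"ty":0.18,"tz":0.1,"wx":-0.05,"wy":0,"wz":1.4,"gripper":3.2}
    - {"tx":-0.09,"ty":0.18,"tz":0.1,"wx":-0.05,"wy":0,"wz":1.4,"gripper":3.2}
    - {"tx":-0.09,"ty":0.18,"tz":0.1,"wx":-0.05,"wy":0,"wz":1.4,"gripper":3.2}
    - {"tx":-0.09,"ty":0.18,"tz":0.1,"wx":-0.05,"wy":0,"wz":1.4,"gripper":3.2}
    - {"tx":-0.09,"ty":0.18,"tz":0.1,"wx":-0.05,"wy":0,"wz":1.4,"gripper":3.2}
    - {"tx":-0.09,"ty":0.18,"tz":0.1,"wx":-0.05,"wy":0,"wz":1.4,"gripper":3.2}
    - {"tx":-0.09,"ty":0.18,"tz":0.1,"wx":-0.05,"wy":0,"wz":1.4,"gripper":3.2}
    - {"tx":-0.09,"ty":0.18,"tz":0.1,"wx":-0.05,"wy":0,"wz":1.4,"gripper":3.2}
    - {"tx":-0.09,"ty":0.18,"tz":0.1,"wx":-0.05,"wy":0,"wz":1.4,"gripper":3.2}
    - {"tx":-0.09,"ty":0.18,"tz":0.1,"wx":-0.05,"wy":0,"wz":1.4,"gripper":3.2}
    - {"tx":-0.09,"ty":0.18,"tz":0.1,"wx":-0.05,"wy":0,"wz":1.4,"gripper":3.2}

```text
clock: 10.87
eef_pos: [0.5301, 0.0057, 0.1345]
orientation: [[0.742, -0.67, 0.014], [-0.67, -0.742, -0.008], [0.015, -0.003, -1.0]]
contact_force: [1.3, 6.3, -1.1]
opening: 0.0322
```

```bash
python3 -c "
from h import *
rep()
cv2.imwrite('pics/w6.png',optics.capture('wrist'))"
```

```text
t 10.87 p [0.5301 0.0057 0.1345] yaw -42.1 phi -63.94 r 0.0594 F [ 1.3  6.3 -1.1] Ftan 3.9 Frad -5.1 open 0.0322 J [ -2.  26. 114.  -1.  39. 130.]
tilt zaxis [ 0.014 -0.008 -1.   ]
```

View pics/w6.png

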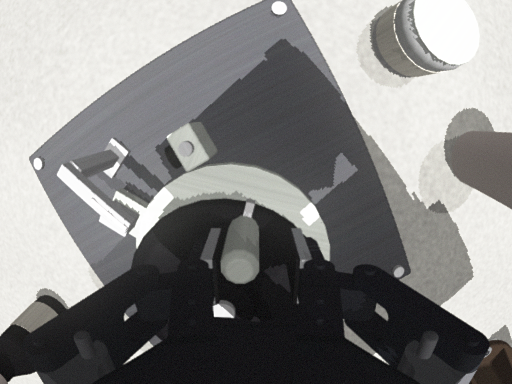

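Call:
arm_command:
  motion:
    - {"tx":-0.1,"ty":0.19,"tz":0.1,"wx":-0.02,"wy":-0.12,"wz":1.2,"gripper":3.2}
    - {"tx":-0.1,"ty":0.19,"tz":0.1,"wx":-0.02,"wy":-0.12,"wz":1.2,"gripper":3.2}
    - {"tx":-0.1,"ty":0.19,"tz":0.1,"wx":-0.02,"wy":-0.12,"wz":1.2,"gripper":3.2}
    - {"tx":-0.1,"ty":0.19,"tz":0.1,"wx":-0.02,"wy":-0.12,"wz":1.2,"gripper":3.2}
    - {"tx":-0.1,"ty":0.19,"tz":0.1,"wx":-0.02,"wy":-0.12,"wz":1.2,"gripper":3.2}
    - {"tx":-0.1,"ty":0.19,"tz":0.1,"wx":-0.02,"wy":-0.12,"wz":1.2,"gripper":3.2}
    - {"tx":-0.1,"ty":0.19,"tz":0.1,"wx":-0.02,"wy":-0.12,"wz":1.2,"gripper":3.2}
    - {"tx":-0.1,"ty":0.19,"tz":0.1,"wx":-0.02,"wy":-0.12,"wz":1.2,"gripper":3.2}
    - {"tx":-0.1,"ty":0.19,"tz":0.1,"wx":-0.02,"wy":-0.12,"wz":1.2,"gripper":3.2}
    - {"tx":-0.1,"ty":0.19,"tz":0.1,"wx":-0.02,"wy":-0.12,"wz":1.2,"gripper":3.2}

```text
clock: 11.75
eef_pos: [0.5205, 0.0021, 0.134]
orientation: [[0.587, -0.809, 0.021], [-0.81, -0.587, 0.008], [0.006, -0.021, -1.0]]
contact_force: [2.3, 4.1, 2.6]
opening: 0.0319
```

```bash
cat >> h.py <<'E'
def post(side=-1):
    s=telemetry.state(); R=np.array(s['orientation']); p=np.array(s['eef_pos']); g=s['opening']/2-.009
    q=(p+side*g*R[:,1])[:2]-A
    print("post phi",round(np.degrees(np.arctan2(q[1],q[0])),2),"r",round(np.linalg.norm(q),4))
E
python3 -c "
from h import *
rep();post()"
```

```text
t 11.75 p [0.5205 0.0021 0.134 ] yaw -54.1 phi -73.87 r 0.0592 F [2.3 4.1 2.6] Ftan 3.3 Frad -3.3 open 0.0319 J [ -3.  25. 115.   1.  38. 140.]
tilt zaxis [ 0.021  0.008 -1.   ]
post phi -67.3 r 0.0573
```

Call:
arm_command:
  motion:
    - {"tx":-0.1,"ty":0.17,"tz":0.1,"wx":-0.18,"wy":-0.06,"wz":0.6,"gripper":3.2}
    - {"tx":-0.1,"ty":0.17,"tz":0.1,"wx":-0.18,"wy":-0.06,"wz":0.6,"gripper":3.2}
    - {"tx":-0.1,"ty":0.17,"tz":0.1,"wx":-0.18,"wy":-0.06,"wz":0.6,"gripper":3.2}
    - {"tx":-0.1,"ty":0.17,"tz":0.1,"wx":-0.18,"wy":-0.06,"wz":0.6,"gripper":3.2}
    - {"tx":-0.1,"ty":0.17,"tz":0.1,"wx":-0.18,"wy":-0.06,"wz":0.6,"gripper":3.2}
    - {"tx":-0.1,"ty":0.17,"tz":0.1,"wx":-0.18,"wy":-0.06,"wz":0.6,"gripper":3.2}
    - {"tx":-0.1,"ty":0.17,"tz":0.1,"wx":-0.18,"wy":-0.06,"wz":0.6,"gripper":3.2}
    - {"tx":-0.1,"ty":0.17,"tz":0.1,"wx":-0.18,"wy":-0.06,"wz":0.6,"gripper":3.2}

```text
clock: 12.42
eef_pos: [0.51, 0.0007, 0.1292]
orientation: [[0.514, -0.858, 0.006], [-0.858, -0.514, -0.0], [0.003, -0.005, -1.0]]
contact_force: [5.1, 1.8, 3.3]
opening: 0.0322
```

```bash
python3 -c "
from h import *
rep();post()
cv2.imwrite('pics/w7.png',optics.capture('wrist'))"
```

```text
t 12.42 p [0.51   0.0007 0.1292] yaw -59.1 phi -84.13 r 0.0586 F [5.1 1.8 3.3] Ftan 5.2 Frad -1.3 open 0.0322 J [ -3.  26. 116.   0.  38. 146.]
tilt zaxis [ 0.006 -0.    -1.   ]
post phi -77.55 r 0.056
```

View pics/w7.png

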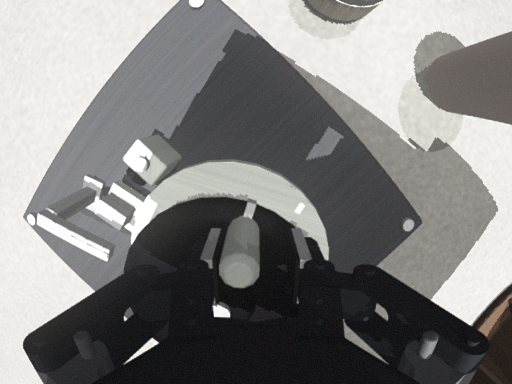

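Call:
arm_command:
  motion:
    - {"tx":-0.05,"ty":0.1,"tz":0.03,"wx":-0.05,"wy":-0.05,"wz":0.3,"gripper":3.2}
    - {"tx":-0.05,"ty":0.1,"tz":0.03,"wx":-0.05,"wy":-0.05,"wz":0.3,"gripper":3.2}
    - {"tx":-0.05,"ty":0.1,"tz":0.03,"wx":-0.05,"wy":-0.05,"wz":0.3,"gripper":3.2}
    - {"tx":-0.05,"ty":0.1,"tz":0.03,"wx":-0.05,"wy":-0.05,"wz":0.3,"gripper":3.2}
    - {"tx":-0.05,"ty":0.1,"tz":0.03,"wx":-0.05,"wy":-0.05,"wz":0.3,"gripper":3.2}

```text
clock: 12.88
eef_pos: [0.5035, 0.0002, 0.127]
orientation: [[0.489, -0.872, -0.002], [-0.872, -0.489, 0.001], [-0.002, 0.001, -1.0]]
contact_force: [4.6, 1.7, 3.1]
opening: 0.0319
```

```bash
python3 -c "
from h import *
rep();post()"
```

```text
t 12.88 p [5.035e-01 2.000e-04 1.270e-01] yaw -60.7 phi -90.52 r 0.0588 F [4.6 1.7 3.1] Ftan 4.6 Frad -1.7 open 0.0319 J [ -3.  25. 117.   0.  38. 147.]
tilt zaxis [-0.002  0.001 -1.   ]
post phi -84.32 r 0.0557
```

Call:
arm_command:
  motion:
    - {"tx":-0.02,"ty":0.04,"tz":-0.15,"wx":0,"wy":0,"wz":0.2,"gripper":3.2}
    - {"tx":-0.02,"ty":0.04,"tz":-0.15,"wx":0,"wy":0,"wz":0.2,"gripper":3.2}

```text
clock: 13.05
eef_pos: [0.5015, 0.0002, 0.1295]
orientation: [[0.482, -0.876, -0.004], [-0.876, -0.482, 0.001], [-0.003, 0.003, -1.0]]
contact_force: [4.2, 1.6, -3.5]
opening: 0.0318
```

```bash
python3 -c "
from h import *
rep();post()"
```

```text
t 13.05 p [5.015e-01 2.000e-04 1.295e-01] yaw -61.2 phi -92.4 r 0.0588 F [ 4.2  1.6 -3.5] Ftan 4.1 Frad -1.8 open 0.0318 J [ -3.  25. 117.   0.  38. 148.]
tilt zaxis [-0.004  0.001 -1.   ]
post phi -86.32 r 0.0556
```

Call:
arm_command:
  motion:
    - {"tx":-0.02,"ty":0.04,"tz":0,"wx":0,"wy":0,"wz":0.1,"gripper":3.2}
    - {"tx":-0.02,"ty":0.04,"tz":0,"wx":0,"wy":0,"wz":0.1,"gripper":3.2}

```text
clock: 13.22
eef_pos: [0.5005, 0.0001, 0.1297]
orientation: [[0.479, -0.878, -0.004], [-0.878, -0.479, 0.001], [-0.003, 0.003, -1.0]]
contact_force: [5.5, -0.0, -1.5]
opening: 0.0323
```

```bash
python3 -c "
from h import *
rep();post()"
```

```text
t 13.22 p [5.005e-01 1.000e-04 1.297e-01] yaw -61.4 phi -93.44 r 0.059 F [ 5.5 -0.  -1.5] Ftan 5.5 Frad -0.3 open 0.0323 J [ -4.  25. 117.   0.  38. 148.]
tilt zaxis [-0.004  0.001 -1.   ]
post phi -87.19 r 0.0556
```

Call:
arm_command:
  motion:
    - {"tx":-0.02,"ty":0.04,"tz":0,"wx":0,"wy":0,"wz":0.1,"gripper":3.2}
    - {"tx":-0.02,"ty":0.04,"tz":0,"wx":0,"wy":0,"wz":0.1,"gripper":3.2}

```text
clock: 13.38
eef_pos: [0.4995, -0.0, 0.1296]
orientation: [[0.475, -0.88, -0.004], [-0.88, -0.475, 0.001], [-0.003, 0.003, -1.0]]
contact_force: [5.4, -0.3, -1.6]
opening: 0.0318
```

Call:
arm_command:
  motion:
    - {"tx":-0.02,"ty":0.04,"tz":0,"wx":0,"wy":0,"wz":0.1,"gripper":3.2}
    - {"tx":-0.02,"ty":0.04,"tz":0,"wx":0,"wy":0,"wz":0.1,"gripper":3.2}

```text
clock: 13.55
eef_pos: [0.4986, -0.0002, 0.1296]
orientation: [[0.472, -0.882, -0.004], [-0.882, -0.472, 0.001], [-0.003, 0.003, -1.0]]
contact_force: [4.5, -0.3, -2.2]
opening: 0.0317
```

Call:
arm_command:
  motion:
    - {"tx":-0.02,"ty":0.04,"tz":0,"wx":0,"wy":0,"wz":0.1,"gripper":3.2}
    - {"tx":-0.02,"ty":0.04,"tz":0,"wx":0,"wy":0,"wz":0.1,"gripper":3.2}

```text
clock: 13.72
eef_pos: [0.4976, -0.0003, 0.1297]
orientation: [[0.469, -0.883, -0.004], [-0.883, -0.469, 0.001], [-0.003, 0.003, -1.0]]
contact_force: [5.3, -0.3, -1.3]
opening: 0.0321
```

Call:
arm_command:
  motion:
    - {"tx":-0.02,"ty":0.04,"tz":0,"wx":0,"wy":0,"wz":0.1,"gripper":3.2}
    - {"tx":-0.02,"ty":0.04,"tz":0,"wx":0,"wy":0,"wz":0.1,"gripper":3.2}

```text
clock: 13.88
eef_pos: [0.4967, -0.0003, 0.1296]
orientation: [[0.465, -0.885, -0.004], [-0.885, -0.465, 0.001], [-0.003, 0.003, -1.0]]
contact_force: [4.7, -0.5, -1.9]
opening: 0.0323
```

```bash
python3 -c "
from h import *
rep();post()
cv2.imwrite('pics/w8.png',optics.capture('wrist'))"
```

```text
t 13.88 p [ 4.967e-01 -3.000e-04  1.296e-01] yaw -62.3 phi -97.04 r 0.0598 F [ 4.7 -0.5 -1.9] Ftan 4.7 Frad -0.1 open 0.0323 J [ -4.  25. 117.   0.  38. 149.]
tilt zaxis [-0.004  0.001 -1.   ]
post phi -91.0 r 0.056
```

View pics/w8.png

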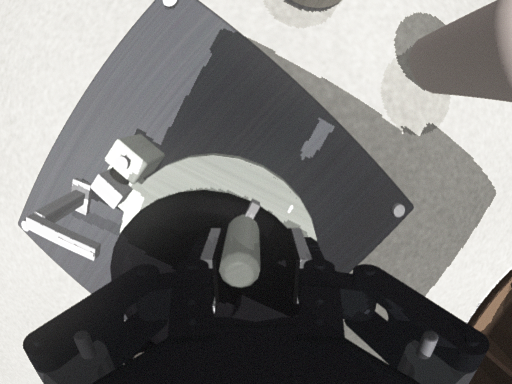

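Call:
arm_command:
  motion:
    - {"tx":-0.026,"ty":0.036,"tz":0,"wx":0,"wy":0,"wz":0.1,"gripper":3.2}
    - {"tx":-0.026,"ty":0.036,"tz":0,"wx":0,"wy":0,"wz":0.1,"gripper":3.2}

```text
clock: 14.1
eef_pos: [0.4957, -0.0003, 0.1297]
orientation: [[0.462, -0.887, -0.004], [-0.887, -0.462, 0.001], [-0.003, 0.003, -1.0]]
contact_force: [4.9, -0.3, -0.8]
opening: 0.0322
```

Call:
arm_command:
  motion:
    - {"tx":-0.026,"ty":0.036,"tz":0,"wx":0,"wy":0,"wz":0.1,"gripper":3.2}
    - {"tx":-0.026,"ty":0.036,"tz":0,"wx":0,"wy":0,"wz":0.1,"gripper":3.2}

```text
clock: 14.27
eef_pos: [0.4948, -0.0001, 0.1297]
orientation: [[0.458, -0.889, -0.004], [-0.889, -0.458, 0.001], [-0.003, 0.003, -1.0]]
contact_force: [5.3, -0.1, -0.7]
opening: 0.032
```

Call:
arm_command:
  motion:
    - {"tx":-0.026,"ty":0.036,"tz":0,"wx":0,"wy":0,"wz":0.1,"gripper":3.2}
    - {"tx":-0.026,"ty":0.036,"tz":0,"wx":0,"wy":0,"wz":0.1,"gripper":3.2}

```text
clock: 14.43
eef_pos: [0.494, 0.0, 0.1298]
orientation: [[0.455, -0.891, -0.003], [-0.891, -0.455, 0.001], [-0.002, 0.003, -1.0]]
contact_force: [7.3, -1.1, -0.7]
opening: 0.0323
```

Call:
arm_command:
  motion:
    - {"tx":-0.026,"ty":0.036,"tz":0,"wx":0,"wy":0,"wz":0.1,"gripper":3.2}

```text
clock: 14.52
eef_pos: [0.4939, 0.0001, 0.1298]
orientation: [[0.453, -0.891, -0.003], [-0.891, -0.453, 0.001], [-0.002, 0.002, -1.0]]
contact_force: [7.5, 1.0, -2.7]
opening: 0.0319
```

Call:
arm_command:
  motion:
    - {"tx":-0.04,"ty":0.05,"tz":0,"wx":0,"wy":0,"wz":0,"gripper":3.2}

```text
clock: 14.6
eef_pos: [0.4938, 0.0002, 0.1299]
orientation: [[0.453, -0.891, -0.002], [-0.891, -0.453, 0.001], [-0.001, 0.001, -1.0]]
contact_force: [8.3, -0.2, -4.0]
opening: 0.0317
```

Call:
arm_command:
  motion:
    - {"tx":-0.04,"ty":0.05,"tz":0,"wx":0,"wy":0,"wz":0,"gripper":3.2}

```text
clock: 14.68
eef_pos: [0.4938, 0.0004, 0.13]
orientation: [[0.453, -0.892, -0.0], [-0.892, -0.453, 0.001], [-0.001, -0.0, -1.0]]
contact_force: [7.9, -0.6, -2.5]
opening: 0.0319
```

Call:
arm_command:
  motion:
    - {"tx":-0.04,"ty":0.08,"tz":0,"wx":0,"wy":0,"wz":0,"gripper":3.2}

```text
clock: 14.77
eef_pos: [0.4937, 0.0004, 0.1301]
orientation: [[0.453, -0.892, 0.001], [-0.892, -0.453, 0.001], [-0.0, -0.001, -1.0]]
contact_force: [10.6, 1.3, -6.2]
opening: 0.0319
```

Call:
arm_command:
  motion:
    - {"tx":-0.05,"ty":0.1,"tz":0,"wx":0,"wy":0,"wz":0,"gripper":3.2}

```text
clock: 14.85
eef_pos: [0.4936, 0.0004, 0.1302]
orientation: [[0.452, -0.892, 0.003], [-0.892, -0.452, 0.001], [0.001, -0.003, -1.0]]
contact_force: [12.0, 1.8, -5.8]
opening: 0.0319
```

Call:
arm_command:
  motion:
    - {"tx":-0.06,"ty":0.12,"tz":0,"wx":0,"wy":0,"wz":0,"gripper":3.2}

```text
clock: 14.93
eef_pos: [0.4935, 0.0005, 0.1304]
orientation: [[0.452, -0.892, 0.006], [-0.892, -0.452, 0.001], [0.002, -0.005, -1.0]]
contact_force: [13.3, 2.1, -7.8]
opening: 0.0321
```

Call:
arm_command:
  motion:
    - {"tx":-0.065,"ty":0.13,"tz":0,"wx":0,"wy":0,"wz":0,"gripper":3.2}

```text
clock: 15.02
eef_pos: [0.4935, 0.0006, 0.1305]
orientation: [[0.452, -0.892, 0.008], [-0.892, -0.452, 0.001], [0.003, -0.008, -1.0]]
contact_force: [13.6, 1.8, -8.4]
opening: 0.0318
```

Call:
arm_command:
  motion:
    - {"tx":-0.07,"ty":0.14,"tz":0.03,"wx":0,"wy":0,"wz":0,"gripper":3.2}
    - {"tx":-0.07,"ty":0.14,"tz":0.03,"wx":0,"wy":0,"wz":0,"gripper":3.2}

```text
clock: 15.18
eef_pos: [0.4935, 0.0007, 0.1304]
orientation: [[0.452, -0.892, 0.014], [-0.892, -0.452, 0.001], [0.006, -0.013, -1.0]]
contact_force: [12.2, 0.7, -5.3]
opening: 0.0319
```

```bash
python3 -c "
from h import *
rep();post()"
```

```text
t 15.18 p [0.4935 0.0007 0.1304] yaw -63.1 phi -100.19 r 0.0592 F [12.2  0.7 -5.3] Ftan 11.9 Frad -2.8 open 0.0319 J [ -4.  24. 119.   0.  36. 149.]
tilt zaxis [ 0.014  0.001 -1.   ]
post phi -94.45 r 0.0553
```

Call:
arm_command:
  motion:
    - {"tx":-0.075,"ty":0.15,"tz":0.02,"wx":-0.2,"wy":-0.1,"wz":0,"gripper":3.2}

```text
clock: 15.27
eef_pos: [0.4935, 0.0007, 0.1305]
orientation: [[0.452, -0.892, 0.014], [-0.892, -0.452, 0.001], [0.005, -0.013, -1.0]]
contact_force: [13.4, 0.7, -5.2]
opening: 0.032
```

Call:
arm_command:
  motion:
    - {"tx":-0.075,"ty":0.15,"tz":0.02,"wx":-0.2,"wy":-0.1,"wz":0,"gripper":3.2}

```text
clock: 15.35
eef_pos: [0.4935, 0.0007, 0.1305]
orientation: [[0.451, -0.892, 0.013], [-0.892, -0.451, 0.001], [0.005, -0.012, -1.0]]
contact_force: [12.7, 2.2, -6.5]
opening: 0.0323
```

Call:
arm_command:
  motion:
    - {"tx":-0.085,"ty":0.17,"tz":0.02,"wx":-0.2,"wy":-0.1,"wz":0,"gripper":3.2}

```text
clock: 15.43
eef_pos: [0.4934, 0.0007, 0.1305]
orientation: [[0.451, -0.892, 0.013], [-0.892, -0.451, 0.001], [0.005, -0.012, -1.0]]
contact_force: [14.3, 2.6, -7.0]
opening: 0.032
```

Call:
arm_command:
  motion:
    - {"tx":-0.095,"ty":0.19,"tz":0.02,"wx":-0.2,"wy":-0.1,"wz":0,"gripper":3.2}

```text
clock: 15.52
eef_pos: [0.4933, 0.0008, 0.1306]
orientation: [[0.451, -0.892, 0.012], [-0.892, -0.451, 0.001], [0.005, -0.011, -1.0]]
contact_force: [16.7, 1.5, -9.4]
opening: 0.032
```

Call:
arm_command:
  motion:
    - {"tx":-0.095,"ty":0.19,"tz":0.02,"wx":-0.2,"wy":-0.1,"wz":0,"gripper":3.2}

```text
clock: 15.6
eef_pos: [0.4933, 0.0009, 0.1307]
orientation: [[0.451, -0.892, 0.012], [-0.893, -0.451, 0.001], [0.005, -0.011, -1.0]]
contact_force: [14.9, 1.6, -9.4]
opening: 0.0322
```

Call:
arm_command:
  motion:
    - {"tx":-0.1,"ty":0.2,"tz":0.03,"wx":-0.2,"wy":-0.1,"wz":0,"gripper":3.2}
    - {"tx":-0.1,"ty":0.2,"tz":0.03,"wx":-0.2,"wy":-0.1,"wz":0,"gripper":3.2}

```text
clock: 15.77
eef_pos: [0.4932, 0.0009, 0.1308]
orientation: [[0.45, -0.893, 0.013], [-0.893, -0.45, 0.001], [0.005, -0.012, -1.0]]
contact_force: [16.3, 1.2, -8.0]
opening: 0.032
```

Call:
arm_command:
  motion:
    - {"tx":-0.1,"ty":0.2,"tz":0.03,"wx":-0.2,"wy":-0.1,"wz":0,"gripper":3.2}
    - {"tx":-0.1,"ty":0.2,"tz":0.03,"wx":-0.2,"wy":-0.1,"wz":0,"gripper":3.2}

```text
clock: 15.93
eef_pos: [0.4932, 0.001, 0.1309]
orientation: [[0.45, -0.893, 0.013], [-0.893, -0.45, 0.001], [0.005, -0.012, -1.0]]
contact_force: [16.2, 2.2, -8.2]
opening: 0.032
```

```bash
python3 -c "
from h import *
rep();post()
cv2.imwrite('pics/w9.png',optics.capture('wrist'))"
```

```text
t 15.93 p [0.4932 0.001  0.1309] yaw -63.3 phi -100.55 r 0.059 F [16.2  2.2 -8.2] Ftan 15.5 Frad -5.1 open 0.032 J [ -3.  24. 119.   0.  37. 150.]
tilt zaxis [ 0.013  0.001 -1.   ]
post phi -94.76 r 0.055
```

View pics/w9.png

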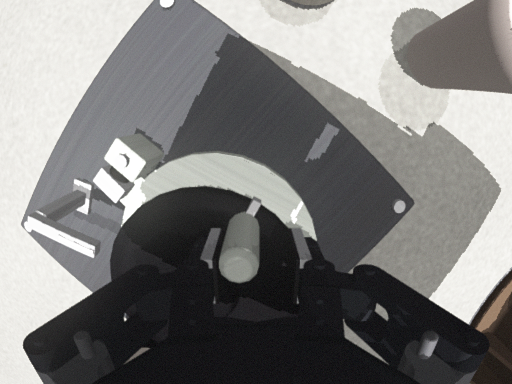

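Call:
arm_command:
  motion:
    - {"tx":0.1,"ty":-0.2,"tz":0.1,"wx":-0.1,"wy":0,"wz":-1.0,"gripper":3.2}
    - {"tx":0.1,"ty":-0.25,"tz":0.1,"wx":-0.1,"wy":-0.05,"wz":-1.5,"gripper":3.2}
    - {"tx":0.1,"ty":-0.25,"tz":0.1,"wx":-0.1,"wy":-0.05,"wz":-1.5,"gripper":3.2}
    - {"tx":0.12,"ty":-0.2,"tz":0.05,"wx":-0.1,"wy":-0.05,"wz":-1.5,"gripper":3.2}
    - {"tx":0.12,"ty":-0.2,"tz":0.05,"wx":-0.1,"wy":-0.05,"wz":-1.5,"gripper":3.2}
    - {"tx":0.12,"ty":-0.2,"tz":0.05,"wx":-0.1,"wy":-0.05,"wz":-1.5,"gripper":3.2}
    - {"tx":0.12,"ty":-0.2,"tz":0.05,"wx":0,"wy":-0.05,"wz":-1.5,"gripper":3.2}
    - {"tx":0.12,"ty":-0.2,"tz":0.05,"wx":0,"wy":-0.05,"wz":-1.5,"gripper":3.2}

```text
clock: 16.65
eef_pos: [0.5065, 0.0031, 0.1232]
orientation: [[0.631, -0.775, -0.014], [-0.776, -0.631, 0.001], [-0.01, 0.01, -1.0]]
contact_force: [0.4, 0.1, -0.6]
opening: 0.0318
```

```bash
python3 -c "
from h import *
rep();post(1)"
```

```text
t 16.65 p [0.5065 0.0031 0.1232] yaw -50.9 phi -87.45 r 0.056 F [ 0.4  0.1 -0.6] Ftan 0.4 Frad -0.1 open 0.0318 J [ -3.  26. 116.   0.  39. 138.]
tilt zaxis [-0.014  0.001 -1.   ]
post phi -92.71 r 0.0603
```

Call:
arm_command:
  motion:
    - {"tx":0.12,"ty":-0.15,"tz":-0.4,"wx":0.15,"wy":0.15,"wz":-1.5,"gripper":3.2}
    - {"tx":0.12,"ty":-0.15,"tz":-0.3,"wx":0.15,"wy":0.15,"wz":-1.5,"gripper":3.2}
    - {"tx":0.12,"ty":-0.15,"tz":-0.2,"wx":0.15,"wy":0.15,"wz":-1.5,"gripper":3.2}
    - {"tx":0.12,"ty":-0.15,"tz":0,"wx":0.15,"wy":0.15,"wz":-1.5,"gripper":3.2}
    - {"tx":0.12,"ty":-0.15,"tz":0,"wx":0,"wy":0,"wz":-1.5,"gripper":3.2}
    - {"tx":0.12,"ty":-0.15,"tz":0,"wx":0,"wy":0,"wz":-1.5,"gripper":3.2}
    - {"tx":0.12,"ty":-0.15,"tz":0,"wx":0,"wy":0,"wz":-1.5,"gripper":3.2}
    - {"tx":0.12,"ty":-0.15,"tz":0,"wx":0,"wy":0,"wz":-1.5,"gripper":3.2}

```text
clock: 17.32
eef_pos: [0.5133, 0.0051, 0.1291]
orientation: [[0.792, -0.611, -0.019], [-0.611, -0.792, 0.001], [-0.016, 0.011, -1.0]]
contact_force: [0.0, -2.6, 1.2]
opening: 0.032
```

```bash
python3 -c "
from h import *
rep();post(1)
cv2.imwrite('pics/w10.png',optics.capture('wrist'))"
```

```text
t 17.32 p [0.5133 0.0051 0.1291] yaw -37.7 phi -80.19 r 0.0547 F [ 0.  -2.6  1.2] Ftan -0.4 Frad 2.5 open 0.032 J [ -3.  26. 115.   0.  40. 125.]
tilt zaxis [-0.019  0.001 -1.   ]
post phi -85.16 r 0.0597
```

View pics/w10.png

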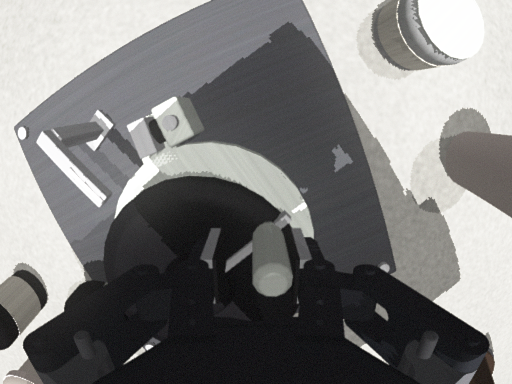

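Call:
arm_command:
  motion:
    - {"tx":0.13,"ty":-0.16,"tz":0,"wx":0.15,"wy":0.2,"wz":-0.8,"gripper":3.2}
    - {"tx":0.13,"ty":-0.16,"tz":0,"wx":0.15,"wy":0.2,"wz":-0.8,"gripper":3.2}
    - {"tx":0.13,"ty":-0.16,"tz":0,"wx":0.15,"wy":0.2,"wz":-0.8,"gripper":3.2}
    - {"tx":0.13,"ty":-0.16,"tz":0,"wx":0.15,"wy":0.2,"wz":-0.8,"gripper":3.2}
    - {"tx":0.12,"ty":-0.17,"tz":0,"wx":0.15,"wy":0.2,"wz":-0.8,"gripper":3.2}
    - {"tx":0.12,"ty":-0.17,"tz":0,"wx":0.15,"wy":0.2,"wz":-0.8,"gripper":3.2}
    - {"tx":0.12,"ty":-0.17,"tz":0,"wx":0.15,"wy":0.2,"wz":-0.8,"gripper":3.2}
    - {"tx":0.12,"ty":-0.17,"tz":0,"wx":0.15,"wy":0.2,"wz":-0.8,"gripper":3.2}

```text
clock: 18.03
eef_pos: [0.5282, 0.0096, 0.1283]
orientation: [[0.861, -0.508, 0.014], [-0.508, -0.861, 0.001], [0.011, -0.008, -1.0]]
contact_force: [-3.1, -7.5, 3.1]
opening: 0.0318
```

```bash
python3 -c "
from h import *
rep();post(1)"
```

```text
t 18.03 p [0.5282 0.0096 0.1283] yaw -30.5 phi -63.9 r 0.055 F [-3.1 -7.5  3.1] Ftan -6.1 Frad 5.4 open 0.0318 J [ -2.  27. 114.   0.  38. 118.]
tilt zaxis [ 0.014  0.001 -1.   ]
post phi -69.52 r 0.0591
```

Call:
arm_command:
  motion:
    - {"tx":0.11,"ty":-0.18,"tz":-0.05,"wx":-0.05,"wy":-0.06,"wz":-1.3,"gripper":3.2}
    - {"tx":0.11,"ty":-0.18,"tz":-0.05,"wx":-0.05,"wy":-0.06,"wz":-1.3,"gripper":3.2}
    - {"tx":0.11,"ty":-0.18,"tz":-0.05,"wx":-0.05,"wy":-0.06,"wz":-1.3,"gripper":3.2}
    - {"tx":0.11,"ty":-0.18,"tz":-0.05,"wx":-0.05,"wy":-0.06,"wz":-1.3,"gripper":3.2}
    - {"tx":0.11,"ty":-0.18,"tz":-0.05,"wx":-0.05,"wy":-0.06,"wz":-1.3,"gripper":3.2}
    - {"tx":0.11,"ty":-0.18,"tz":-0.05,"wx":-0.05,"wy":-0.06,"wz":-1.3,"gripper":3.2}
    - {"tx":0.11,"ty":-0.18,"tz":-0.05,"wx":-0.05,"wy":-0.06,"wz":-1.3,"gripper":3.2}
    - {"tx":0.11,"ty":-0.18,"tz":-0.05,"wx":-0.05,"wy":-0.06,"wz":-1.3,"gripper":3.2}
    - {"tx":0.11,"ty":-0.18,"tz":-0.05,"wx":-0.05,"wy":-0.06,"wz":-1.3,"gripper":3.2}
    - {"tx":0.11,"ty":-0.18,"tz":-0.05,"wx":-0.05,"wy":-0.06,"wz":-1.3,"gripper":3.2}
    - {"tx":0.11,"ty":-0.18,"tz":-0.05,"wx":-0.05,"wy":-0.06,"wz":-1.3,"gripper":3.2}
    - {"tx":0.11,"ty":-0.18,"tz":-0.05,"wx":-0.05,"wy":-0.06,"wz":-1.3,"gripper":3.2}

```text
clock: 19.03
eef_pos: [0.5439, 0.0215, 0.1296]
orientation: [[0.972, -0.234, -0.013], [-0.234, -0.972, -0.008], [-0.011, 0.011, -1.0]]
contact_force: [-0.2, -6.8, -3.5]
opening: 0.0324
```

```bash
python3 -c "
from h import *
rep();post(1)"
```

```text
t 19.03 p [0.5439 0.0215 0.1296] yaw -13.5 phi -43.25 r 0.0548 F [-0.2 -6.8 -3.5] Ftan -5.1 Frad 4.5 open 0.0324 J [ -1.  28. 111.  -1.  42. 103.]
tilt zaxis [-0.013 -0.008 -1.   ]
post phi -49.38 r 0.0587
```

Call:
arm_command:
  motion:
    - {"tx":0.11,"ty":-0.18,"tz":0,"wx":0.04,"wy":0.04,"wz":-1.6,"gripper":3.2}
    - {"tx":0.11,"ty":-0.18,"tz":0,"wx":0.04,"wy":0.04,"wz":-1.6,"gripper":3.2}
    - {"tx":0.11,"ty":-0.18,"tz":0,"wx":0.04,"wy":0.04,"wz":-1.6,"gripper":3.2}
    - {"tx":0.11,"ty":-0.18,"tz":0,"wx":0.04,"wy":0.04,"wz":-1.6,"gripper":3.2}
    - {"tx":0.11,"ty":-0.18,"tz":0,"wx":0.04,"wy":0.04,"wz":-1.6,"gripper":3.2}
    - {"tx":0.11,"ty":-0.18,"tz":0,"wx":0.04,"wy":0.04,"wz":-1.6,"gripper":3.2}
    - {"tx":0.11,"ty":-0.18,"tz":0,"wx":0.04,"wy":0.04,"wz":-1.6,"gripper":3.2}
    - {"tx":0.11,"ty":-0.18,"tz":0,"wx":0.04,"wy":0.04,"wz":-1.6,"gripper":3.2}
    - {"tx":0.11,"ty":-0.18,"tz":0,"wx":0.04,"wy":0.04,"wz":-1.6,"gripper":3.2}
    - {"tx":0.11,"ty":-0.18,"tz":0,"wx":0.04,"wy":0.04,"wz":-1.6,"gripper":3.2}
    - {"tx":0.11,"ty":-0.18,"tz":0,"wx":0.04,"wy":0.04,"wz":-1.6,"gripper":3.2}
    - {"tx":0.11,"ty":-0.18,"tz":0,"wx":0.04,"wy":0.04,"wz":-1.6,"gripper":3.2}
    - {"tx":0.11,"ty":-0.18,"tz":0,"wx":0.04,"wy":0.04,"wz":-1.6,"gripper":3.2}
    - {"tx":0.11,"ty":-0.18,"tz":0,"wx":0.04,"wy":0.04,"wz":-1.6,"gripper":3.2}
    - {"tx":0.11,"ty":-0.18,"tz":0,"wx":0.04,"wy":0.04,"wz":-1.6,"gripper":3.2}
    - {"tx":0.11,"ty":-0.18,"tz":0,"wx":0.04,"wy":0.04,"wz":-1.6,"gripper":3.2}

```text
clock: 20.37
eef_pos: [0.5604, 0.0507, 0.1289]
orientation: [[0.97, 0.243, -0.005], [0.243, -0.97, 0.002], [-0.005, -0.004, -1.0]]
contact_force: [-0.0, -4.2, 1.7]
opening: 0.0319
```

```bash
python3 -c "
from h import *
rep();post(1)"
```

```text
t 20.37 p [0.5604 0.0507 0.1289] yaw 14.0 phi -8.35 r 0.057 F [-0.  -4.2  1.7] Ftan -4.1 Frad 0.6 open 0.0319 J [  2.  29. 109.   0.  42.  78.]
tilt zaxis [-0.005  0.002 -1.   ]
post phi -14.5 r 0.06
```

Call:
arm_command:
  motion:
    - {"tx":0.06,"ty":-0.16,"tz":0,"wx":0.0,"wy":0.0,"wz":-1.2,"gripper":3.2}
    - {"tx":0.06,"ty":-0.16,"tz":0,"wx":0.0,"wy":0.0,"wz":-1.2,"gripper":3.2}
    - {"tx":0.06,"ty":-0.16,"tz":0,"wx":0.0,"wy":0.0,"wz":-1.2,"gripper":3.2}
    - {"tx":0.06,"ty":-0.16,"tz":0,"wx":0.0,"wy":0.0,"wz":-1.2,"gripper":3.2}
    - {"tx":0.05,"ty":-0.12,"tz":0,"wx":0.0,"wy":0.0,"wz":-0.9,"gripper":3.2}
    - {"tx":0.05,"ty":-0.12,"tz":0,"wx":0.0,"wy":0.0,"wz":-0.9,"gripper":3.2}
    - {"tx":0.02,"ty":-0.06,"tz":0,"wx":0.0,"wy":0.0,"wz":-0.5,"gripper":3.2}

```text
clock: 20.95
eef_pos: [0.5616, 0.0617, 0.129]
orientation: [[0.928, 0.373, -0.004], [0.373, -0.928, 0.002], [-0.003, -0.004, -1.0]]
contact_force: [1.0, -3.2, 0.9]
opening: 0.0315
```

```bash
python3 -c "
from h import *
rep();post(1)
cv2.imwrite('pics/w11.png',optics.capture('wrist'));cv2.imwrite('pics/s11.png',cv2.resize(optics.capture('scene')[140:270,180:360],None,fx=4.4,fy=4.4,interpolation=2))"
```

```text
t 20.95 p [0.5616 0.0617 0.129 ] yaw 21.9 phi 2.7 r 0.0577 F [ 1.  -3.2  0.9] Ftan -3.2 Frad 0.8 open 0.0315 J [  3.  29. 109.   0.  42.  71.]
tilt zaxis [-0.004  0.002 -1.   ]
post phi -3.38 r 0.0603
```

View pics/w11.png

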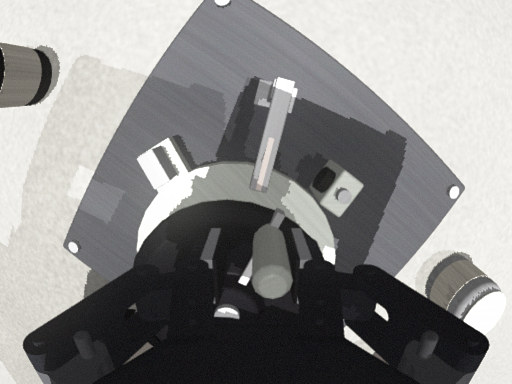

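View pics/s11.png

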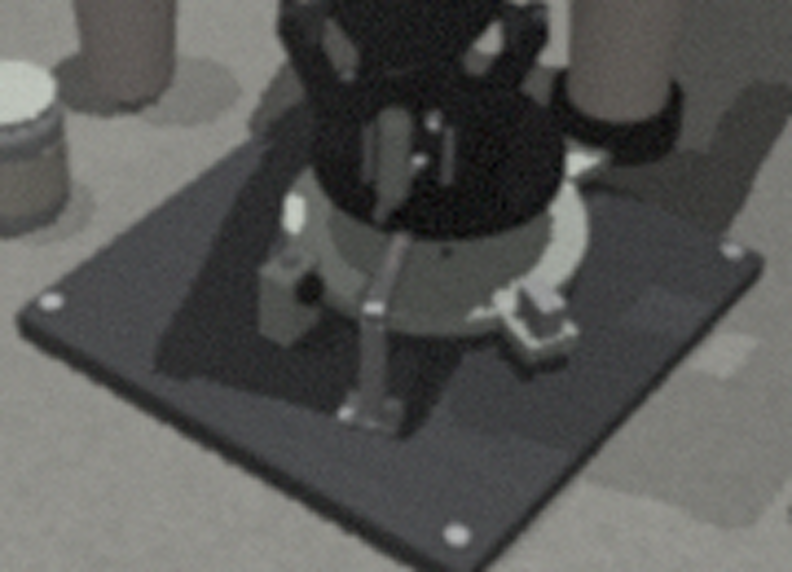

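```bash
cat >> h.py <<'E'
def wz_(px,z):
    i=optics.camera_info("wrist"); f=192/np.tan(np.radians(i['fovy']/2)); d=np.array(px,float)-[i['cx'],i['cy']]; r=np.linalg.norm(d); th=r/f
    v=np.array([d[0]/r*np.sin(th),d[1]/r*np.sin(th),np.cos(th)]); R=np.array(i['R']); c=-R.T@np.array(i['t']); w=R.T@v
    q=(c+w*(z-c[2])/w[2])[:2]; e=q-A; print(px,np.round(q,4),"r",round(np.linalg.norm(e),4),"phi",round(np.degrees(np.arctan2(e[1],e[0])),2))
E
python3 -c "
from h import *
a=cv2.imread('pics/w11.png')[150:310,190:350]; cv2.imwrite('pics/w11c.png',cv2.resize(a,None,fx=3.7,fy=3.7,interpolation=2))
wz_((278,212),.098); wz_((261,188),.097); wz_((285,90),.097); wz_((227,315),.112);wz_((272,285),.152)
s=lambda x,y:(180+(x+.5)/4.4-.5,140+(y+.5)/4.4-.5)
for p in [(380,218),(402,238),(372,300)]:
  e=onz('scene',s(*p),.0975)-A; print('scene',np.linalg.norm(e),np.degrees(np.arctan2(e[1],e[0])))
"
```

```text
(278, 212) [0.5764 0.0539] r 0.0726 phi -4.04
(261, 188) [0.5856 0.0681] r 0.0821 phi 6.35
(285, 90) [0.6404 0.0765] r 0.1375 phi 7.3
(227, 315) [0.5065 0.0586] r 0.0026 phi -9.8
(272, 285) [0.5618 0.0541] r 0.058 phi -4.82
scene 0.07702900236760704 -3.579960168556162
scene 0.08779428345186306 7.51870366494741
scene 0.13778442904178628 6.550976133839237
```

View pics/w11c.png

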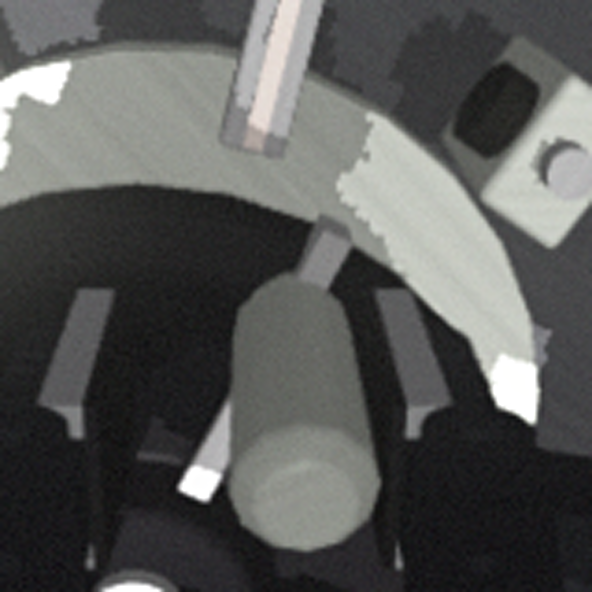

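Call:
arm_command:
  motion:
    - {"tx":0.04,"ty":-0.11,"tz":0,"wx":0.0,"wy":0.0,"wz":-0.9,"gripper":3.2}
    - {"tx":0.04,"ty":-0.11,"tz":0,"wx":0.0,"wy":0.0,"wz":-0.9,"gripper":3.2}
    - {"tx":0.04,"ty":-0.11,"tz":0,"wx":0.0,"wy":0.0,"wz":-0.9,"gripper":3.2}
    - {"tx":0.04,"ty":-0.11,"tz":0,"wx":0.0,"wy":0.0,"wz":-0.9,"gripper":3.2}
    - {"tx":0.04,"ty":-0.11,"tz":0,"wx":0.0,"wy":0.0,"wz":-0.9,"gripper":3.2}
    - {"tx":0.03,"ty":-0.07,"tz":0,"wx":0.0,"wy":0.0,"wz":-0.6,"gripper":3.2}
    - {"tx":0.03,"ty":-0.07,"tz":0,"wx":0.0,"wy":0.0,"wz":-0.6,"gripper":3.2}

```text
clock: 21.63
eef_pos: [0.5611, 0.0695, 0.129]
orientation: [[0.882, 0.47, -0.004], [0.47, -0.882, 0.002], [-0.003, -0.004, -1.0]]
contact_force: [1.2, -4.8, 0.9]
opening: 0.0324
```

```bash
python3 -c "
from h import *
rep();post(1)
i=optics.capture('wrist');cv2.imwrite('pics/w12.png',i);cv2.imwrite('pics/w12c.png',cv2.resize(i[150:310,190:350],None,fx=3.7,fy=3.7,interpolation=2))"
```

```text
t 21.63 p [0.5611 0.0695 0.129 ] yaw 28.1 phi 10.41 r 0.0581 F [ 1.2 -4.8  0.9] Ftan -5.0 Frad 0.3 open 0.0324 J [  4.  29. 109.   0.  42.  66.]
tilt zaxis [-0.004  0.002 -1.   ]
post phi 3.93 r 0.0607
```

View pics/w12c.png

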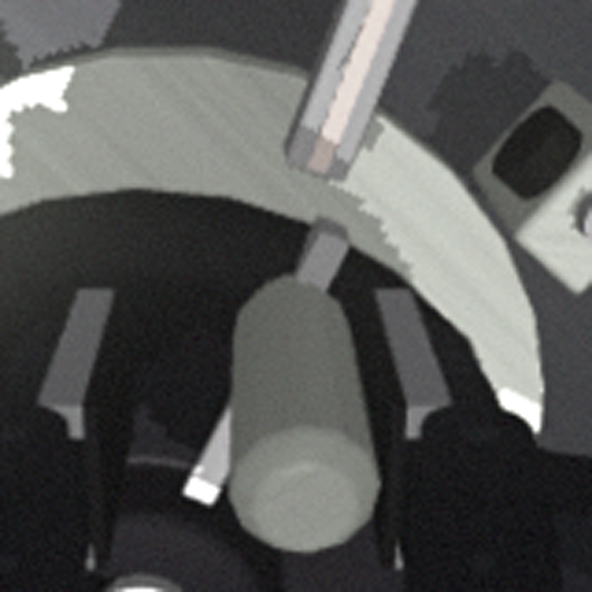

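```bash
python3 -c "
from h import *
c=lambda x,y,z: wz_((190+(x+.5)/3.7-.5,150+(y+.5)/3.7-.5),z)
c(331,233,.098);c(202,490,.098);c(323,158,.097);c(380,20,.097)
"
```

```text
(279.0945945945946, 212.6081081081081) [0.5765 0.0628] r 0.0726 phi 2.99
(244.22972972972974, 282.06756756756755) [0.5256 0.0589] r 0.0216 phi -0.31
(276.93243243243245, 192.33783783783784) [0.5862 0.0695] r 0.0829 phi 7.31
(292.3378378378378, 155.04054054054055) [0.6087 0.0724] r 0.1055 phi 7.28
```

Call:
arm_command:
  motion:
    - {"tx":0.03,"ty":-0.08,"tz":0,"wx":0.0,"wy":0.0,"wz":-0.7,"gripper":3.2}
    - {"tx":0.03,"ty":-0.08,"tz":0,"wx":0.0,"wy":0.0,"wz":-0.7,"gripper":3.2}
    - {"tx":0.03,"ty":-0.08,"tz":0,"wx":0.0,"wy":0.0,"wz":-0.7,"gripper":3.2}
    - {"tx":0.02,"ty":-0.06,"tz":0,"wx":0.0,"wy":0.0,"wz":-0.5,"gripper":3.2}

```text
clock: 22.02
eef_pos: [0.5605, 0.073, 0.1289]
orientation: [[0.858, 0.514, -0.004], [0.514, -0.858, 0.002], [-0.002, -0.004, -1.0]]
contact_force: [0.2, -3.6, 0.7]
opening: 0.0322
```

```bash
python3 -c "
from h import *
rep();post(1)
i=optics.capture('wrist');cv2.imwrite('pics/w13.png',i);cv2.imwrite('pics/w13c.png',cv2.resize(i[150:310,190:350],None,fx=3.7,fy=3.7,interpolation=2))"
```

```text
t 22.02 p [0.5605 0.073  0.1289] yaw 30.9 phi 13.95 r 0.0582 F [ 0.2 -3.6  0.7] Ftan -3.5 Frad -0.7 open 0.0322 J [  4.  29. 109.   0.  42.  63.]
tilt zaxis [-0.004  0.002 -1.   ]
post phi 7.51 r 0.0607
```

View pics/w13c.png

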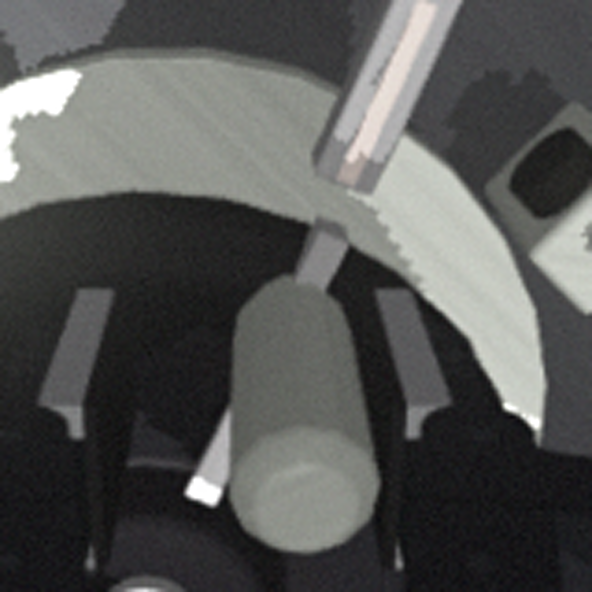

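```bash
python3 -c "
from h import *
c=lambda x,y,z: wz_((190+(x+.5)/3.7-.5,150+(y+.5)/3.7-.5),z)
c(332,234,.098);c(203,491,.098);c(352,174,.097);c(425,10,.097)
"
```

```text
(279.36486486486484, 212.8783783783784) [0.5761 0.0669] r 0.0726 phi 6.25
(244.5, 282.3378378378378) [0.5255 0.0604] r 0.0215 phi 3.84
(284.77027027027026, 196.66216216216216) [0.5857 0.0692] r 0.0823 phi 7.13
(304.5, 152.33783783783784) [0.6126 0.0734] r 0.1096 phi 7.54
```

Call:
arm_command:
  motion:
    - {"tx":0.02,"ty":-0.06,"tz":0,"wx":0.0,"wy":0.0,"wz":-0.3,"gripper":3.2}
    - {"tx":0,"ty":0,"tz":0,"wx":0.0,"wy":0.0,"wz":0,"gripper":3.2}
    - {"tx":-0.1,"ty":0.25,"tz":0,"wx":0.0,"wy":0.0,"wz":0,"gripper":3.2}
    - {"tx":-0.1,"ty":0.25,"tz":0,"wx":0.0,"wy":0.0,"wz":0,"gripper":3.2}
    - {"tx":0,"ty":0.1,"tz":0,"wx":0.0,"wy":0.0,"wz":0,"gripper":3.2}

```text
clock: 22.48
eef_pos: [0.5615, 0.0681, 0.1288]
orientation: [[0.854, 0.52, -0.005], [0.52, -0.854, 0.003], [-0.002, -0.005, -1.0]]
contact_force: [1.6, 0.1, -0.9]
opening: 0.0319
```

```bash
python3 -c "
from h import *
rep()
i=optics.capture('wrist');cv2.imwrite('pics/w14.png',i);cv2.imwrite('pics/w14c.png',cv2.resize(i[150:310,190:350],None,fx=3.7,fy=3.7,interpolation=2))"
```

```text
t 22.48 p [0.5615 0.0681 0.1288] yaw 31.3 phi 9.02 r 0.0582 F [ 1.6  0.1 -0.9] Ftan -0.1 Frad 1.6 open 0.0319 J [  4.  29. 109.   0.  42.  62.]
tilt zaxis [-0.005  0.003 -1.   ]
```

View pics/w14c.png

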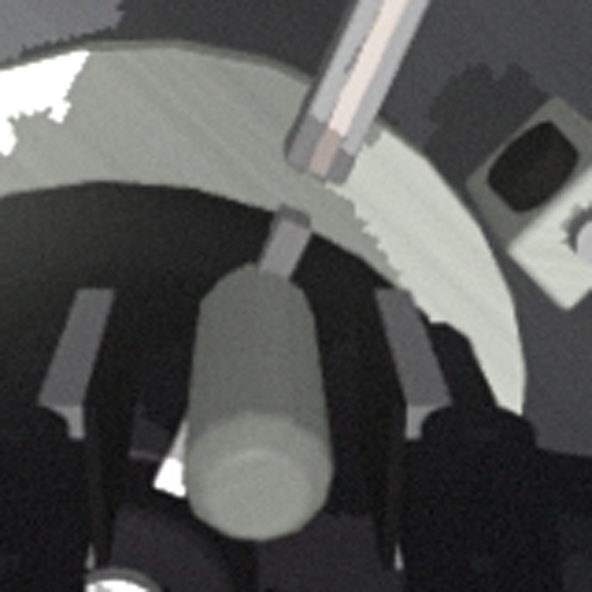

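Call:
arm_command:
  motion:
    - {"tx":0,"ty":0,"tz":-1.5,"wx":0,"wy":0,"wz":0,"gripper":3.2}
    - {"tx":0,"ty":0,"tz":-2.5,"wx":0,"wy":0,"wz":0,"gripper":3.2}
    - {"tx":0,"ty":0,"tz":-3,"wx":0,"wy":0,"wz":0,"gripper":3.2}
    - {"tx":0,"ty":0,"tz":-3,"wx":0,"wy":0,"wz":0,"gripper":3.2}
    - {"tx":0,"ty":0,"tz":-3,"wx":0,"wy":0,"wz":0,"gripper":3.2}
    - {"tx":0,"ty":0,"tz":0,"wx":0,"wy":0,"wz":0,"gripper":3.2}

```text
clock: 23.03
eef_pos: [0.5605, 0.0673, 0.262]
orientation: [[0.855, 0.518, -0.011], [0.518, -0.855, 0.004], [-0.008, -0.009, -1.0]]
contact_force: [1.7, -0.6, 0.8]
opening: 0.0323
```

```bash
python3 -c "
from h import *
rep()
i=optics.capture('wrist');cv2.imwrite('pics/w15.png',i);cv2.imwrite('pics/s15.png',cv2.resize(optics.capture('scene')[130:270,170:360],None,fx=4.2,fy=4.2,interpolation=2))"
```

```text
t 23.03 p [0.5605 0.0673 0.262 ] yaw 31.2 phi 8.32 r 0.0571 F [ 1.7 -0.6  0.8] Ftan -0.9 Frad 1.6 open 0.0323 J [  4.  20. 101.   0.  59.  62.]
tilt zaxis [-0.011  0.004 -1.   ]
```

View pics/w15.png

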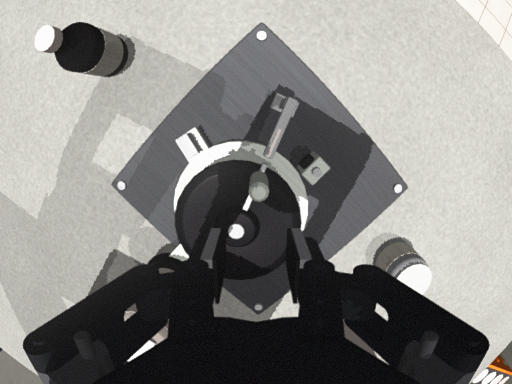

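View pics/s15.png

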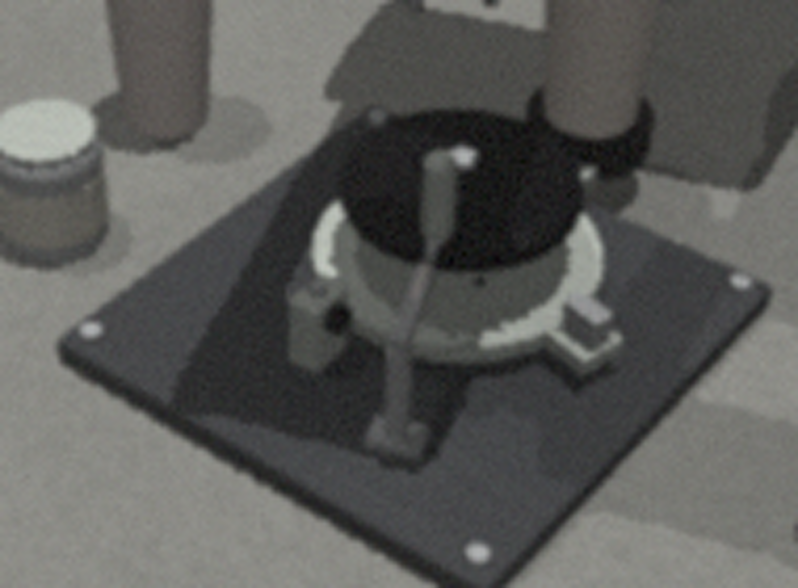

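Call:
arm_command:
  motion:
    - {"tx":-1.95,"ty":3.2,"tz":-0.5,"wx":0,"wy":0,"wz":0,"gripper":3.2}
    - {"tx":-1.95,"ty":3.2,"tz":-0.5,"wx":0,"wy":0,"wz":0,"gripper":3.2}
    - {"tx":-1.95,"ty":3.2,"tz":-0.5,"wx":0,"wy":0,"wz":0,"gripper":3.2}
    - {"tx":-1.95,"ty":3.2,"tz":-0.5,"wx":0,"wy":0,"wz":0,"gripper":3.2}
    - {"tx":-1.95,"ty":3.2,"tz":-0.5,"wx":0,"wy":0,"wz":0,"gripper":3.2}
    - {"tx":-1.95,"ty":3.2,"tz":-0.5,"wx":0,"wy":0,"wz":0,"gripper":3.2}
    - {"tx":-1.95,"ty":3.2,"tz":-0.5,"wx":0,"wy":0,"wz":0,"gripper":3.2}
    - {"tx":-1.95,"ty":3.2,"tz":-0.5,"wx":0,"wy":0,"wz":0,"gripper":3.2}
    - {"tx":-1.95,"ty":3.2,"tz":0,"wx":0,"wy":0,"wz":0,"gripper":3.2}
    - {"tx":-1.95,"ty":3.2,"tz":0,"wx":0,"wy":0,"wz":0,"gripper":3.2}

```text
clock: 23.97
eef_pos: [0.5533, -0.3149, 0.2832]
orientation: [[0.85, 0.526, -0.033], [0.527, -0.85, 0.012], [-0.022, -0.027, -0.999]]
contact_force: [1.5, 0.7, 0.2]
opening: 0.0315
```

```bash
python3 -c "
from h import *
rep()
i=optics.capture('top');cv2.imwrite('pics/top16.png',i);cv2.imwrite('pics/top16c.png',cv2.resize(i[145:305,170:330],None,fx=3.7,fy=3.7,interpolation=2))"
```

```text
t 23.97 p [ 0.5533 -0.3149  0.2832] yaw 31.8 phi -82.49 r 0.3771 F [1.5 0.7 0.2] Ftan 1.6 Frad -0.5 open 0.0315 J [-32.  26.  89.  -0.  67.  26.]
tilt zaxis [-0.033  0.012 -0.999]
```

View pics/top16c.png

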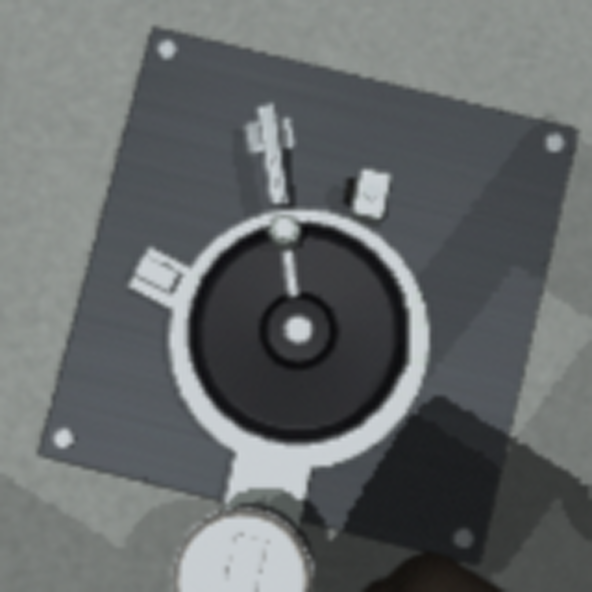

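View pics/top16.png

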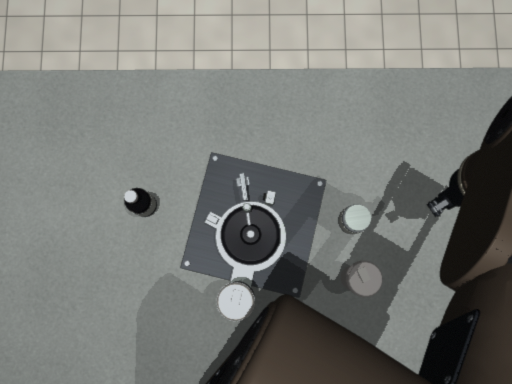

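```bash
python3 - <<'E'
from h import *
P=lambda x,y,z:onz("top",(170+(x+.5)/3.7-.5,145+(y+.5)/3.7-.5),z)
a=P(298,329,.112)
for n,x,y,z in [("handle",285,230,.152),("tab in",280,202,.097),("tab out",266,106,.097),("rib in",293,292,.098),("tumbler",246,569,.183)]:
    d=P(x,y,z)-a; print(n,np.linalg.norm(d),np.degrees(np.arctan2(d[1],d[0])))
E
```

```text
handle 0.05634922655286872 7.271001385512132
tab in 0.08185923517104321 7.766636931183076
tab out 0.14406763054272678 7.875760526098152
rib in 0.02438370197505908 7.359084542569191
tumbler 0.14317161763498823 168.21751253251028
```

```bash
python3 -c "
from workcell import ticket
print(ticket.job_done())"
```

```text
the job is handed in; nothing more can be done
None
```

I turned the wheel clockwise to the rubber stop, brought it back anticlockwise to the set tab, and handed the job in at about 24 s of the 67 s allowed. The hand-in reports no verdict, so the results below are my own measurements.

- **How:** I straddled the handle with the fingers 32 mm apart and pushed it round clockwise until the lug reached the stop. For the return, I pushed the handle from its other side. I then backed off to clear the handle, lifted and moved the arm aside.
- **Stop contact:** I held about 15–16 N at the handle for about 0.4 s, against about 5 N when only driving the carrier. That works out to roughly 6 N at the rubber, between the 4 N and 11 N limits. I inferred that force from the wrist reading and did not measure it at the nose.
- **Final setting:** in the top view the handle is at 7.3° and the tab at 7.8°, so the pointer is about 0.6 mm short of the mark (5 mm allowed). An earlier wrist view, just before the last small nudge, put it 0–1.2° short.
- **Play:** the tumbler direction puts the carrier at −11.8°, which gives 0.33 rad of play (must be above 0.29), taken up anticlockwise.
- **Surroundings:** the lug is well clear of the stop. The bottle, can and spare tumbler appear at the same pixels as at the start, and the arm touches nothing.

No check failed, and the small differences between views are within the tolerance.

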